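# Dry the washed mainspring barrels

### The job

The bench dryer was left running: before working in the tray, turn its timer knob counter-clockwise until it clicks back into the off notch. Then spread the heap of washed brass mainspring barrels over the drying tray in a single even layer, every one lying flat on the tray floor with at least a finger's width (15 mm) of clear space to each of the others. After that slide the dryer's air slide fully open, and last turn the timer knob clockwise until it clicks past its detent into the run notch again; leave the other things on the bench where they are.

Things in the scene. Friction and masses are not known exactly. Their poses are not given: they have to be found in the camera images.
- tray: Fixed open rectangular drying tray of bare steel on the bench. Inside 210 mm along its x and 310 mm along its y; floor 5 mm above the bench, walls 5 mm thick rising 15 mm above the floor. Origin: centre of its underside, at bench height; z up.
- barrel1: One of five or six identical mainspring barrels: a plain brass drum, 60 mm in diameter, 26 mm thick, about 0.16 kg, both faces flat and alike. Origin at its centre, z along its axis (either face may be up). At the start clustered in one heap in the tray, about 4 mm apart on the floor; at times one lies on top of three others.
- barrel2: One of five or six identical mainspring barrels: a plain brass drum, 60 mm in diameter, 26 mm thick, about 0.16 kg, both faces flat and alike. Origin at its centre, z along its axis (either face may be up). At the start clustered in one heap in the tray, about 4 mm apart on the floor; at times one lies on top of three others.
- barrel3: One of five or six identical mainspring barrels: a plain brass drum, 60 mm in diameter, 26 mm thick, about 0.16 kg, both faces flat and alike. Origin at its centre, z along its axis (either face may be up). At the start clustered in one heap in the tray, about 4 mm apart on the floor; at times one lies on top of three others.
- barrel4: One of five or six identical mainspring barrels: a plain brass drum, 60 mm in diameter, 26 mm thick, about 0.16 kg, both faces flat and alike. Origin at its centre, z along its axis (either face may be up). At the start clustered in one heap in the tray, about 4 mm apart on the floor; at times one lies on top of three others. May be absent.
- barrel5: One of five or six identical mainspring barrels: a plain brass drum, 60 mm in diameter, 26 mm thick, about 0.16 kg, both faces flat and alike. Origin at its centre, z along its axis (either face may be up). At the start clustered in one heap in the tray, about 4 mm apart on the floor; at times one lies on top of three others. May be absent.
- barrel6: One of five or six identical mainspring barrels: a plain brass drum, 60 mm in diameter, 26 mm thick, about 0.16 kg, both faces flat and alike. Origin at its centre, z along its axis (either face may be up). At the start clustered in one heap in the tray, about 4 mm apart on the floor; at times one lies on top of three others. May be absent.
- dryer: Fixed cream-white dryer unit, a box 200 (its x) by 160 (its y) by 60 mm high, to the left or right of the tray (a bare metal ultrasonic cleaner of like size stands on the other side). Its flat top carries the air slide at x = -58 mm and the timer knob at x = +52 mm, both on its centre line. Origin: centre of its underside, z up.
- air_slide (a joint): Air slide, m: 0 = shut, 0.08 = fully open (end stop). A black grip block, 28 (x) by 20 (y) by 40 mm high, moves along the dryer's +y (roughly the robot's left, dryer yaw being within 0.2 rad) on an aluminium track. About 1.5 N of friction; it stays where it is left. Starts between 0 and 0.02.
- air_slide_top (a point): Centre of the top face of the air slide's grip block (114 mm above the bench); moves with it; axes as the dryer's.
- timer_knob (a joint): Timer knob, rad: 0 = run notch, where it starts; -1.2 = off notch (end stops at 0.1 and -1.3). The value grows as the knob is turned clockwise seen from above, so off lies counter-clockwise of run. A spring detent resists with up to about 0.17 N m, its crest at -0.6: let go before the crest it springs back to the notch it came from; past it, it is pulled on into the other notch.
- timer_knob_grip (a point): On the upright axis of the timer knob, at the height to grip (96 mm above the bench), turning with it. The black knob is a disc 56 mm in diameter with an upright grip bar across it, 54 mm long (along this point's x) and 16 mm thick (along its y), top 11 mm above this point, disc top 22 mm below it. At run the bar lies along the dryer's x.
- oil_bottle: Small amber glass bottle with a white cap, 42 mm in diameter, 85 mm tall; a bystander, to be left alone. Origin: its underside (tools: middle of the underside).
- grease_jar: Amber glass jar, 56 mm in diameter, 50 mm tall; a bystander, to be left alone. Origin: its underside (tools: middle of the underside).
- glass_bell: Small clear glass bell with a ball on top, 90 mm in diameter, 91 mm tall; a bystander, to be left alone. Origin: its underside (tools: middle of the underside).
- screwdriver: Screwdriver lying on the bench, 160 mm long; a bystander, to be left alone. Origin: its underside (tools: middle of the underside).
- brush: Brush lying on the bench, 170 mm long; a bystander, to be left alone. Origin: its underside (tools: middle of the underside).
- blower: Orange-red rubber dust blower standing upright, 60 mm in diameter, 97 mm tall; a bystander, to be left alone. Origin: its underside (tools: middle of the underside).
- case_box: White plastic box, 100 x 70 x 35 mm; a bystander, to be left alone. Origin: its underside (tools: middle of the underside).
- parts_box: Light-blue plastic box, 110 x 75 x 45 mm; a bystander, to be left alone. Origin: its underside (tools: middle of the underside).
There are look-alikes about, which are no part of the job. Leave any green, purple or turquoise look-alike of the barrel1 alone.

How it is judged:
By the outcome, as a careful person would: the job done as asked, in the order asked, and still so for the second after the job is handed in, with the robot touching nothing.
Of barrel4, barrel5, barrel6 only 2 to 3 are there at a start; the rules pass over those that are not, and their reading is None.
At some moment in a run one of barrel1, barrel2, barrel3, barrel4, barrel5, barrel6 may be knocked a few centimetres aside while the robot is not near it.
Once in a run the grip may slacken for a moment while it holds something.
It also fails if it takes over 210 s, if anything falls off the work surface, if the arm or the gripper's body presses on something with over 40 N, if the wrist force passes 120 N, or if a joint passes its speed limit or range.

### The arm

A 6-joint arm with a two-finger parallel gripper is mounted at the origin on the work surface. World frame = base frame: x ahead of the robot, y to its left, z up, the work surface at z = 0. Lengths are in m, angles in rad, forces in N, time in s.
With the tool pointing down it reaches from about 0.35 to 0.85 m from the base axis. Payload 8.1 kg.
Tool frame: the origin (TCP) lies on the centre line of the jaws, within the pads' length; the fingertips stand 11 mm ahead of it and the grasp point (between the pads) lies 8 mm behind it; z points along the fingers, y is the direction in which the jaws open and shut (so a half turn about z gives the same grasp; the last joint's range is limited). The gripper opens to 85 mm and grips with 20 to 120 N. Pads are 22 mm wide; open, the fingers measure 114 mm over their backs; the gripper's body (76 mm by 85 mm) begins 54 mm behind the grasp point. The pads swing forward as they close: fully open they stand 13 mm farther back than shut.
Start: joints at [-1.277, 0.13, 1.488, -0, 1.523, -0.085], TCP at [0.222, -0.557, 0.242] pointing down, gripper open.
Joint ranges: [-2.96, 2.96], [-0.89, 2.26], [0.02, 2.5], [-1.34, 4.48], [0, 2.73], [-2.66, 2.66]. Speed limits (rad/s): [2.39, 2.39, 2.79, 3.14, 3.14, 3.14].

### API

Orientations are given as a rotation vector (axis times angle).
In Python, from bench import bot, capture, camera_model, job gives the robot as it stands. The module is installed in compiled form; this text tells all that it offers.
- The arm moves only by the tool arm_command, never from a script. Its argument "series" is a list of rows, each an object of numbers: "tx", "ty", "tz": the shift along the tool's x, y, z in mm; "ax", "ay", "az": the turn, a rotation vector about the tool's x, y, z in degrees. In form: [{"tx": .., "ty": .., "tz": .., "ax": .., "ay": .., "az": ..}, ...]. A call has 1 to 20 rows; each row is the pose to reach, as a shift and turn from the pose measured when the call began, along the tool's axes at that moment; what a row does not reach only later rows make up. A row lasts 1/8 s, in which the tool goes at most 62.5 mm and 10.7 degrees, less where a joint would pass 70% of its speed; a pose out of reach is approached as far as the arm can. A call with a gripper value outside its range is refused whole. "jaw" is the opening, from -1 (shut) to 1 (fully open), set as the call begins (left out, the last holds). The fingers move at their own pace and stop on an object; "grip_force" is the grip in N (left out, the last holds). Time passes only in rows, so rows that repeat a pose let the fingers close. It gives the time, the measured TCP pose, the force and the opening at its end, in the units of the state.
- bot.state(): the state, without advancing time (a new reading comes with each control period).
- capture(name): name is "scene" or "top" or "wrist"; returns (picture, depth): 480x640x3 uint8, blue, green, red; 480x640 float32, m along the optical axis (not along the pixel's ray), 0 where there is no reading.
- camera_model(name): a dict with "intrinsics" (3x3 intrinsics, pixels), "k1" (the pictures are not rectified: a ray, as slopes to the right and down, at radius r is drawn at 1 + k1 r^2 times it, then the intrinsics apply), "eye" and "rotation" of the camera in the world. Camera axes: x right, y down, z forward; pixel columns grow to the right and rows downward; lengths in m; the calibration is good to about 2 mm. A picture is of the moment at which its call begins: read the wrist's pose just before it. camera_model takes no time and is no camera call; for the wrist camera it gives the pose at the moment of the call.
- job.hand_in(): hands the job in, once; it reports no verdict.
The state is a dict: "time": time; "qpos": joint angles; "joint_velocities": joint speeds; "joint_efforts": joint torques, N m; "position": TCP position; "ee_rot": TCP orientation; "contact_force": force on the tool from outside, world axes, zero at the start; "ft_torque": the same for the moment, N m; "width": opening from 0.0 (shut) to 1.0 (fully open).
Only numpy, scipy, OpenCV 4.12 (cv2) and the standard library are available. Lean on these libraries where they do the work, as an engineer would, in place of code of your own. Each camera call takes 0.05 s, during which the arm holds its last target.

## Working session

There is one attempt and no reset: what is moved stays moved. The work goes in short steps, Python scripts to look and compute and a tool call to move; the robot and the scene stay as the last step left them, time stands still between calls to the robot, and variables do not carry over. Pictures are saved under pics/ and viewed, and the job is handed in when it is done.

Besides the shell and the picture viewer there is one more tool, called after "Emit:" by a JSON object that holds its "fn" and its "kwargs". arm_command: Moves the arm, as the interface text tells. Its arguments: {"type":"object","properties":{"series":{"type":"array","items":{"type":"object","properties":{"tx":{"type":"number"},"ty":{"type":"number"},"tz":{"type":"number"},"ax":{"type":"number"},"ay":{"type":"number"},"az":{"type":"number"}}}},"jaw":{"type":"number"},"grip_force":{"type":"number"}},"required":["series"]}

```bash
mkdir -p pics
cat > h.py <<'E'
import numpy as np, cv2
from scipy.spatial.transform import Rotation as R
from bench import bot, capture, camera_model, job
def px2ray(m,u,v):
    K=np.array(m["intrinsics"]);k=m["k1"]
    xd=(u-K[0,2])/K[0,0]; yd=(v-K[1,2])/K[1,1]
    rd=np.hypot(xd,yd); r=rd
    for _ in range(20): r=rd/(1+k*r*r)
    s=1/(1+k*r*r)
    d=np.array(m["rotation"])@np.array([xd*s,yd*s,1.0])
    return np.array(m["eye"]),d
def px2plane(m,u,v,z):
    e,d=px2ray(m,u,v); return e+d*(z-e[2])/d[2]
def proj(m,p):
    K=np.array(m["intrinsics"]);c=np.array(m["rotation"]).T@(np.array(p)-np.array(m["eye"]))
    x,y=c[:2]/c[2]; s=1+m["k1"]*(x*x+y*y)
    return K[0,0]*x*s+K[0,2],K[1,1]*y*s+K[1,2]
def save(img,n): cv2.imwrite(f"pics/{n}.png",img)
E
python3 - <<'E'
from h import *
for c in ["scene","top"]:
    m=camera_model(c); p,d=capture(c); save(p,c+"0"); print(c,{k:np.round(np.array(v),4).tolist() for k,v in m.items()})
    np.savez(f"{c}0.npz",p=p,d=d)
print(bot.state())
E
```

```text
scene {'intrinsics': [[588.064, 0.0, 303.4488], [0.0, 588.064, 237.1155], [0.0, 0.0, 1.0]], 'k1': -0.0918, 'eye': [1.6314, 0.8152, 1.1993], 'rotation': [-1.1222, -2.2923, 1.0755]}
top {'intrinsics': [[517.9483, 0.0, 317.0253], [0.0, 517.9483, 239.7878], [0.0, 0.0, 1.0]], 'k1': 0.0462, 'eye': [0.2871, 0.0215, 1.6002], 'rotation': [-2.1583, 2.114, -0.2265]}
{'time': 0.1, 'qpos': array([-1.27739257e+00,  1.31078743e-01,  1.48919323e+00, -1.95264805e-05,
        1.52300113e+00, -8.53692211e-02]), 'joint_velocities': array([ 0.00198313, -0.00102867, -0.00267375,  0.00062237, -0.00169898,
       -0.00125166]), 'joint_efforts': array([ 7.82983316e-04, -5.70951712e+01, -5.01940978e+01, -1.47705123e-04,
        8.09996476e-03, -5.04625223e-05]), 'position': array([ 0.22175891, -0.55699223,  0.24134089]), 'ee_rot': array([-3.08378093e+00, -5.91112093e-01,  3.04382139e-04]), 'contact_force': array([-0.44327151,  0.05041553, -0.35280371]), 'ft_torque': array([0.05497216, 0.04957273, 0.02325056]), 'width': 1.0011204534383178}
```

Rotation is a rotation vector; I'll fix the helper.

```bash
sed -i 's/np.array(m\["rotation"\])@/RM(m)@/; s/np.array(m\["rotation"\]).T@/RM(m).T@/' h.py; sed -i '3a def RM(m):\n    r=np.array(m["rotation"]); return r if r.shape==(3,3) else R.from_rotvec(r).as_matrix()' h.py; cat h.py | head -20
```

```text
import numpy as np, cv2
from scipy.spatial.transform import Rotation as R
from bench import bot, capture, camera_model, job
def RM(m):
    r=np.array(m["rotation"]); return r if r.shape==(3,3) else R.from_rotvec(r).as_matrix()
def px2ray(m,u,v):
    K=np.array(m["intrinsics"]);k=m["k1"]
    xd=(u-K[0,2])/K[0,0]; yd=(v-K[1,2])/K[1,1]
    rd=np.hypot(xd,yd); r=rd
    for _ in range(20): r=rd/(1+k*r*r)
    s=1/(1+k*r*r)
    d=RM(m)@np.array([xd*s,yd*s,1.0])
    return np.array(m["eye"]),d
def px2plane(m,u,v,z):
    e,d=px2ray(m,u,v); return e+d*(z-e[2])/d[2]
def proj(m,p):
    K=np.array(m["intrinsics"]);c=RM(m).T@(np.array(p)-np.array(m["eye"]))
    x,y=c[:2]/c[2]; s=1+m["k1"]*(x*x+y*y)
    return K[0,0]*x*s+K[0,2],K[1,1]*y*s+K[1,2]
def save(img,n): cv2.imwrite(f"pics/{n}.png",img)
```

View pics/top0.png

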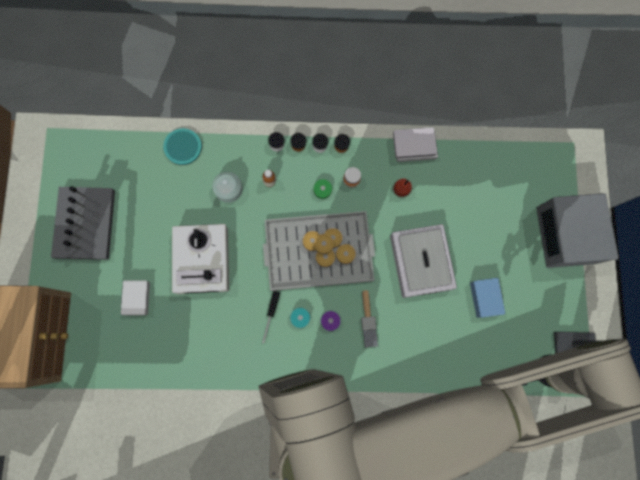

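View pics/scene0.png

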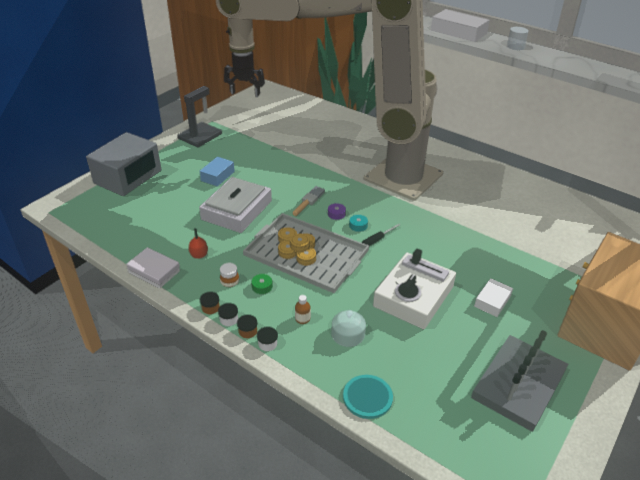

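Run:
```python
from h import *
p=np.load("top0.npz")["p"]
a=cv2.resize(p[200:300,255:385],None,fx=4.5,fy=4.5,interpolation=cv2.INTER_CUBIC)
save(a,"crop_tray0")
b=cv2.resize(p[215:300,160:240],None,fx=6,fy=6,interpolation=cv2.INTER_CUBIC); save(b,"crop_dry0")
s=np.load("scene0.npz")["p"]
save(cv2.resize(s[200:330,230:470],None,fx=3.3,fy=3.3,interpolation=cv2.INTER_CUBIC),"crop_s0")
m=camera_model("top")
for n,u,v,z in [("tray",319,252,.005),("knob",198,240,.107),("blk",208,275,.114),("turq",300,318,.02),("purple",331,321,.02),("barr",346,254,.03)]:
    print(n,px2plane(m,u,v,z).round(3))
```

```text
tray [ 0.547 -0.025  0.005]
knob [0.558 0.331 0.107]
blk [0.456 0.295 0.114]
turq [0.342 0.029 0.02 ]
purple [ 0.335 -0.064  0.02 ]
barr [ 0.539 -0.107  0.03 ]
```

View pics/crop_tray0.png

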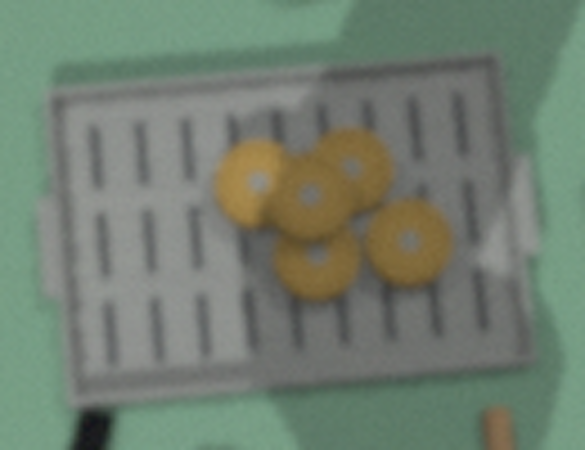

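View pics/crop_dry0.png

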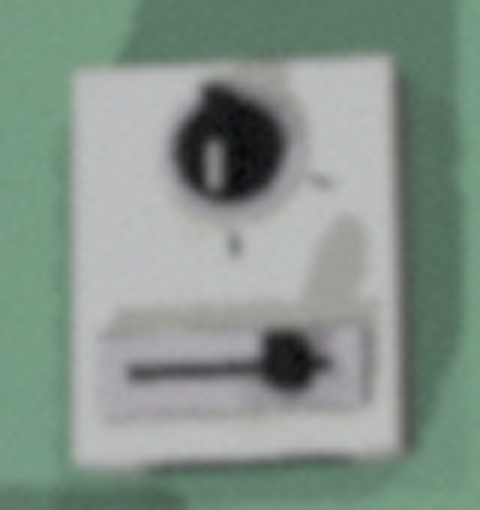

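View pics/crop_s0.png

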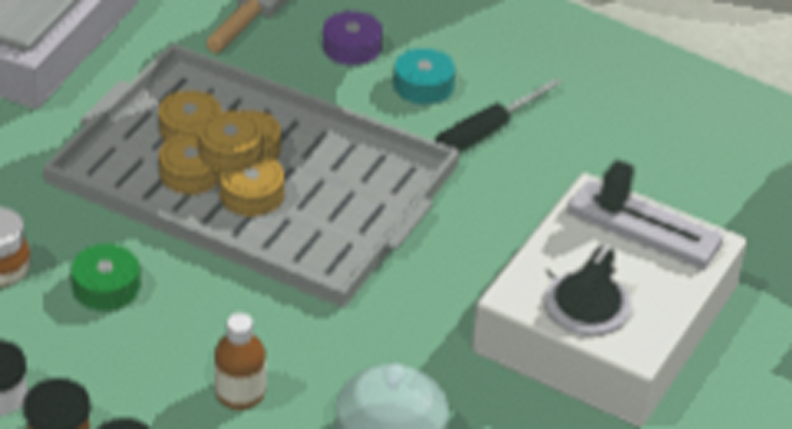

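```bash
cat >> h.py <<'E'
def plan(pos,yaw,s=None):
    """target TCP pos, tool down with tool-y along (cos yaw,sin yaw); either sign nearest. prints tool-frame shift mm / turn deg"""
    s=s or bot.state(); R0=R.from_rotvec(s["ee_rot"]); best=None
    for k in (0,np.pi):
        y=np.array([np.cos(yaw+k),np.sin(yaw+k),0]); z=np.array([0,0,-1.]); x=np.cross(y,z)
        Rt=R.from_matrix(np.array([x,y,z]).T); rv=(R0.inv()*Rt).as_rotvec(degrees=True)
        print("  turn opt",rv.round(1))
        if best is None or np.linalg.norm(rv)<np.linalg.norm(best): best=rv
    d=R0.inv().apply(np.array(pos)-s["position"])*1000
    print("shift",d.round(1),"turn",best.round(1),"norm",np.linalg.norm(d).round(0))
def st():
    s=bot.state(); Rt=R.from_rotvec(s["ee_rot"]).as_matrix()
    print("t",round(s["time"],2),"pos",s["position"].round(4),"yaw(y)",np.degrees(np.arctan2(Rt[1,1],Rt[0,1])).round(1),"z",Rt[:,2].round(3),"F",s["contact_force"].round(1),"T",s["ft_torque"].round(2),"w",round(s["width"],3),"q",s["qpos"].round(2))
E
python3 - <<'E'
from h import *
m=camera_model("wrist");s=bot.state()
Rt=R.from_rotvec(s["ee_rot"]).as_matrix()
print("cam eye in tool",Rt.T@(np.array(m["eye"])-s["position"]), Rt.T@RM(m), m["intrinsics"],m["k1"])
st()
m=camera_model("top")
f=lambda x,y:(160+x/6,215+y/6)
P=[px2plane(m,*f(*c),.06) for c in [(75,72),(390,55),(405,455),(78,465)]]
for q in P: print(q.round(3))
fl,fr,nr,nl=P
print("centre",np.mean(P,0).round(3),"yaw from edges",[np.degrees(np.arctan2(-(v)[0],v[1])).round(1) for v in (fl-fr,nl-nr)],[np.degrees(np.arctan2(v[1],v[0])).round(1) for v in (fl-nl,fr-nr)])
plan([.50,.31,.36],np.pi/2)
E
```

```text
cam eye in tool [ 0.06907936 -0.00106561 -0.13192574] [[ 3.85413742e-04 -9.61943312e-01 -2.73248817e-01]
 [ 9.99999857e-01  2.69124062e-04  4.63063655e-04]
 [-3.71903154e-04 -2.73248956e-01  9.61943278e-01]] [[349.85333907   0.         325.09125491]
 [  0.         349.85333907 236.15401017]
 [  0.           0.           1.        ]] 0.0011242995337473786
t 0.1 pos [ 0.2218 -0.557   0.2413] yaw(y) -68.3 z [-0.001  0.002 -1.   ] F [-0.4  0.1 -0.4] T [0.05 0.05 0.02] w 1.001 q [-1.28  0.13  1.49 -0.    1.52 -0.09]
[0.605 0.418 0.06 ]
[0.617 0.262 0.06 ]
[0.416 0.245 0.06 ]
[0.409 0.403 0.06 ]
centre [0.512 0.332 0.06 ] yaw from edges [np.float64(4.6), np.float64(2.8)] [np.float64(4.4), np.float64(5.0)]
  turn opt [-0.000e+00 -1.000e-01 -1.583e+02]
  turn opt [-0.1  0.  21.7]
shift [ 579.1 -702.8 -117.4] turn [-0.1  0.  21.7] norm 918.0
```

Run:
```python
from h import *
plan([.48,-.1,.32],np.radians(94.5))
plan([.52,.31,.32],np.radians(94.5))
```

```text
turn opt [-0.000e+00 -1.000e-01 -1.628e+02]
  turn opt [-0.1  0.  17.2]
shift [ 408.9 -329.2  -78.1] turn [-0.1  0.  17.2] norm 531.0
  turn opt [-0.000e+00 -1.000e-01 -1.628e+02]
  turn opt [-0.1  0.  17.2]
shift [ 597.7 -695.4  -77.4] turn [-0.1  0.  17.2] norm 920.0
```

Emit:
{"fn": "arm_command", "kwargs": {"series": [{"tx":400,"ty":-330,"tz":-78,"az":0},{"tx":400,"ty":-330,"tz":-78,"az":0},{"tx":400,"ty":-330,"tz":-78,"az":0},{"tx":400,"ty":-330,"tz":-78,"az":0},{"tx":400,"ty":-330,"tz":-78,"az":0},{"tx":400,"ty":-330,"tz":-78,"az":0},{"tx":400,"ty":-330,"tz":-78,"az":0},{"tx":400,"ty":-330,"tz":-78,"az":0},{"tx":400,"ty":-330,"tz":-78,"az":8},{"tx":598,"ty":-695,"tz":-78,"az":17.2},{"tx":598,"ty":-695,"tz":-78,"az":17.2},{"tx":598,"ty":-695,"tz":-78,"az":17.2},{"tx":598,"ty":-695,"tz":-78,"az":17.2},{"tx":598,"ty":-695,"tz":-78,"az":17.2},{"tx":598,"ty":-695,"tz":-78,"az":17.2},{"tx":598,"ty":-695,"tz":-78,"az":17.2},{"tx":598,"ty":-695,"tz":-78,"az":17.2},{"tx":598,"ty":-695,"tz":-78,"az":17.2},{"tx":598,"ty":-695,"tz":-78,"az":17.2},{"tx":598,"ty":-695,"tz":-78,"az":17.2}], "jaw": 1}}

```text
invalid input at $.series[0]: expected keys tx, ty, tz, ax, ay, az
```

Run:
```python
from h import *
st(); m=camera_model("wrist"); p,d=capture("wrist"); save(p,"w1"); np.savez("w1.npz",p=p,d=d)
import pickle; pickle.dump(m,open("w1.pkl","wb"))
```

```text
t 0.1 pos [ 0.2218 -0.557   0.2413] yaw(y) -68.3 z [-0.001  0.002 -1.   ] F [-0.4  0.1 -0.4] T [0.05 0.05 0.02] w 1.001 q [-1.28  0.13  1.49 -0.    1.52 -0.09]
```

View pics/w1.png

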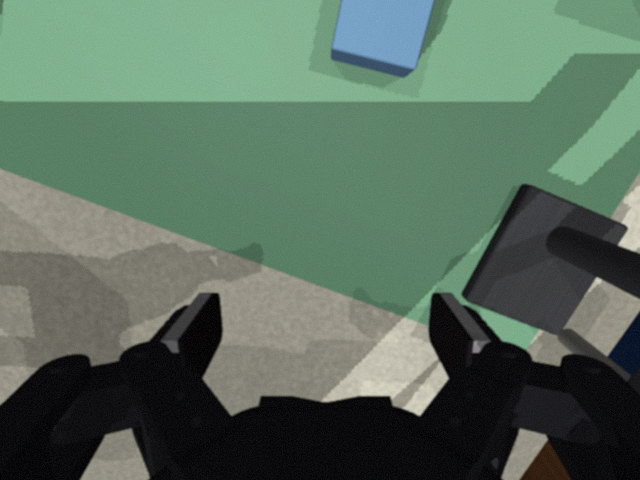

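All keys are required; the picture only shows the start view, fingers at the bottom. Resending with full keys.

Emit:
{"fn": "arm_command", "kwargs": {"series": [{"tx":400,"ty":-330,"tz":-78,"ax":0,"ay":0,"az":0},{"tx":400,"ty":-330,"tz":-78,"ax":0,"ay":0,"az":0},{"tx":400,"ty":-330,"tz":-78,"ax":0,"ay":0,"az":0},{"tx":400,"ty":-330,"tz":-78,"ax":0,"ay":0,"az":0},{"tx":400,"ty":-330,"tz":-78,"ax":0,"ay":0,"az":0},{"tx":400,"ty":-330,"tz":-78,"ax":0,"ay":0,"az":0},{"tx":400,"ty":-330,"tz":-78,"ax":0,"ay":0,"az":0},{"tx":400,"ty":-330,"tz":-78,"ax":0,"ay":0,"az":0},{"tx":400,"ty":-330,"tz":-78,"ax":0,"ay":0,"az":8},{"tx":598,"ty":-695,"tz":-78,"ax":0,"ay":0,"az":17.2},{"tx":598,"ty":-695,"tz":-78,"ax":0,"ay":0,"az":17.2},{"tx":598,"ty":-695,"tz":-78,"ax":0,"ay":0,"az":17.2},{"tx":598,"ty":-695,"tz":-78,"ax":0,"ay":0,"az":17.2},{"tx":598,"ty":-695,"tz":-78,"ax":0,"ay":0,"az":17.2},{"tx":598,"ty":-695,"tz":-78,"ax":0,"ay":0,"az":17.2},{"tx":598,"ty":-695,"tz":-78,"ax":0,"ay":0,"az":17.2},{"tx":598,"ty":-695,"tz":-78,"ax":0,"ay":0,"az":17.2},{"tx":598,"ty":-695,"tz":-78,"ax":0,"ay":0,"az":17.2},{"tx":598,"ty":-695,"tz":-78,"ax":0,"ay":0,"az":17.2},{"tx":598,"ty":-695,"tz":-78,"ax":0,"ay":0,"az":17.2}], "jaw": 1, "grip_force": 40}}

```text
time: 2.65
position: [0.5207, 0.3087, 0.3209]
ee_rot: [-3.138, -0.121, -0.0]
contact_force: [-0.2, -0.3, -0.9]
width: 0.995
```

```bash
cat > snap.py <<'E'
import sys,pickle
from h import *
n=sys.argv[1]; c=sys.argv[2] if len(sys.argv)>2 else "wrist"
st(); m=camera_model(c); p,d=capture(c); save(p,n); pickle.dump((m,p,d),open(n+".pkl","wb"))
E
python3 snap.py w2
```

```text
t 2.65 pos [0.5207 0.3087 0.3209] yaw(y) -85.6 z [ 0.     0.002 -1.   ] F [-0.2 -0.3 -0.9] T [ 0.   -0.01 -0.03] w 0.995 q [0.45 0.13 1.35 0.   1.66 1.94]
```

View pics/w2.png

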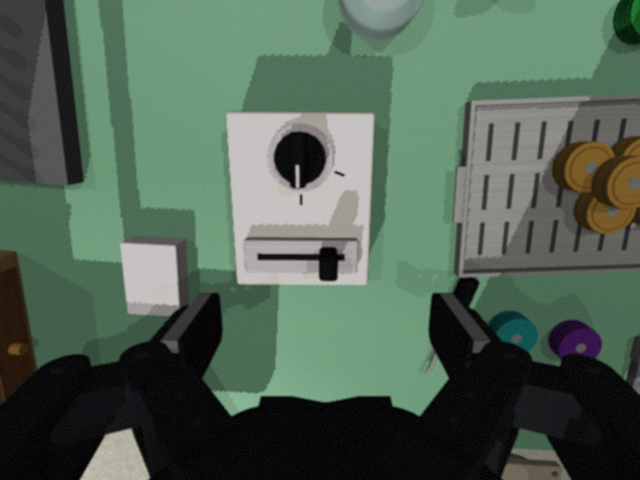

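Run:
```python
from h import *
import pickle
m,p,d=pickle.load(open("w2.pkl","rb"))
save(cv2.resize(p[100:300,210:390],None,fx=3,fy=3,interpolation=cv2.INTER_CUBIC),"w2c")
P=[px2plane(m,*c,.06) for c in [(227,113),(375,113),(367,284),(237,285)]]
for q in P: print(q.round(4))
fl,fr,nr,nl=P
print("c",np.mean(P,0).round(4),[np.degrees(np.arctan2(-(v)[0],v[1])).round(1) for v in (fl-fr,nl-nr)],[np.degrees(np.arctan2(v[1],v[0])).round(1) for v in (fl-nl,fr-nr)], np.linalg.norm(fl-fr),np.linalg.norm(fl-nl))
# black mask on dryer
g=p.max(2); mk=((g<45)).astype(np.uint8); mk[:100]=0; mk[290:]=0; mk[:,:225]=0; mk[:,380:]=0
n,l,s,c=cv2.connectedComponentsWithStats(mk)
for i in range(1,n):
    if s[i,4]>10:
        zz=d[l==i]; print(s[i],c[i].round(1),np.percentile(zz,[5,50,95]).round(3))
# depth-based 3D
K=np.array(m["intrinsics"])
vv,uu=np.mgrid[100:300,215:385]
dd=d[100:300,215:385]
pts=[]
for u,v,z in zip(uu.ravel(),vv.ravel(),dd.ravel()):
    e,r=px2ray(m,u,v); pts.append(e+r*z)
pts=np.array(pts)
print("box top z",np.median(pts[(pts[:,2]>.05)&(pts[:,2]<.07),2]))
h=pts[pts[:,2]>.097]
for nm,s in (("blk",h[h[:,0]<.52]),("bar",h[h[:,0]>.52])):
    print(nm,len(s),s.mean(0).round(4),s.min(0).round(4),s.max(0).round(4))
    if nm=="bar":
        w,V=np.linalg.eigh(np.cov(s[:,:2].T)); print(np.degrees(np.arctan2(V[1,1],V[0,1])))
```

```text
[0.6054 0.4209 0.06  ]
[0.6175 0.2643 0.06  ]
[0.4217 0.2512 0.06  ]
[0.4081 0.4086 0.06  ]
c [0.5132 0.3362 0.06  ] [np.float64(4.4), np.float64(4.9)] [np.float64(3.6), np.float64(3.8)] 0.15706578906102292 0.1976397011441393
[ 275  132   50   55 1943] [299.6 157.1] [0.333 0.366 0.375]
[259 248  85  32 813] [316.7 261.1] [0.359 0.365 0.401]
box top z 0.06039769868398978
blk 543 [0.4604 0.302  0.1127] [0.4441 0.2916 0.097 ] [0.4722 0.3121 0.117 ]
bar 1136 [0.5675 0.3368 0.1605] [0.5227 0.3146 0.0971] [0.592  0.3529 0.4529]
162.2042172738179
```

View pics/w2c.png

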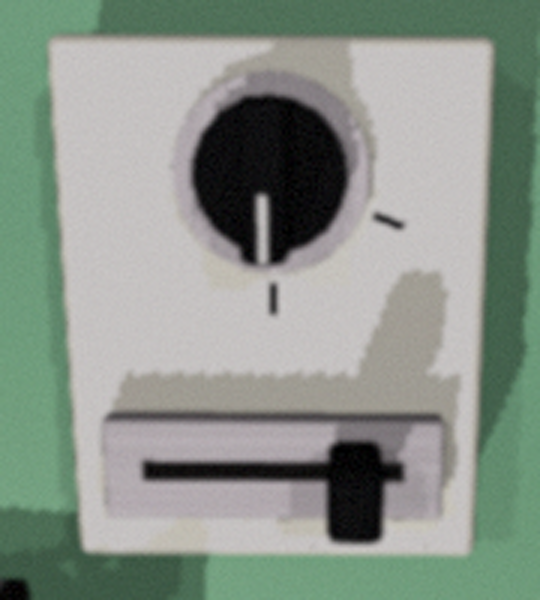

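```bash
cat >> h.py <<'E'
def cloud(m,d,u0,u1,v0,v1):
    K=np.array(m["intrinsics"]); vv,uu=np.mgrid[v0:v1,u0:u1]; dd=d[v0:v1,u0:u1]
    xd=(uu-K[0,2])/K[0,0]; yd=(vv-K[1,2])/K[1,1]; rd=np.hypot(xd,yd); r=rd.copy()
    for _ in range(15): r=rd/(1+m["k1"]*r*r)
    s=1/(1+m["k1"]*r*r)
    P=np.stack([xd*s*dd,yd*s*dd,dd],-1)@RM(m).T+np.array(m["eye"])
    P[dd<=0]=np.nan
    return P
E
python3 - <<'E'
from h import *
import pickle
m,p,d=pickle.load(open("w2.pkl","rb"))
P=cloud(m,d,260,340,120,205).reshape(-1,3)
b=P[(P[:,2]>.099)&(P[:,2]<.112)]
(cx,cy),(w,h),a=cv2.minAreaRect((b[:,:2]*1000).astype(np.float32)); print(len(b),cx,cy,w,h,a, b[:,2].max())
dk=P[(P[:,2]>.07)&(P[:,2]<.112)]
print(cv2.minEnclosingCircle((dk[:,:2]*1000).astype(np.float32)))
plan([.5655,.3395,.16],np.radians(94.3))
plan([.5655,.3395,.092],np.radians(94.3))
E
```

```text
935 564.769775390625 340.1416320800781 53.67145538330078 15.954893112182617 4.358004093170166 0.11031310366478625
((565.0554809570312, 340.1304931640625), 27.87870979309082)
  turn opt [ 0.000e+00 -1.000e-01 -1.799e+02]
  turn opt [-0.1 -0.   0.1]
shift [ 47.  -26.9 160.9] turn [-0.1 -0.   0.1] norm 170.0
  turn opt [ 0.000e+00 -1.000e-01 -1.799e+02]
  turn opt [-0.1 -0.   0.1]
shift [ 47.  -26.8 228.9] turn [-0.1 -0.   0.1] norm 235.0
```

Emit:
{"fn": "arm_command", "kwargs": {"series": [{"tx":46.5,"ty":-27.4,"tz":60,"ax":0,"ay":0,"az":0},{"tx":46.5,"ty":-27.4,"tz":120,"ax":0,"ay":0,"az":0},{"tx":46.5,"ty":-27.4,"tz":160,"ax":0,"ay":0,"az":0},{"tx":46.5,"ty":-27.4,"tz":190,"ax":0,"ay":0,"az":0},{"tx":46.5,"ty":-27.4,"tz":215,"ax":0,"ay":0,"az":0},{"tx":46.5,"ty":-27.4,"tz":228,"ax":0,"ay":0,"az":0},{"tx":46.5,"ty":-27.4,"tz":228,"ax":0,"ay":0,"az":0},{"tx":46.5,"ty":-27.4,"tz":228,"ax":0,"ay":0,"az":0}]}}

```text
time: 3.7
position: [0.5658, 0.3403, 0.0946]
ee_rot: [-3.137, -0.121, -0.003]
contact_force: [0.7, -0.0, 0.2]
width: 0.999
```

Emit:
{"fn": "arm_command", "kwargs": {"series": [{"tx":0,"ty":0,"tz":0,"ax":0,"ay":0,"az":0},{"tx":0,"ty":0,"tz":0,"ax":0,"ay":0,"az":0},{"tx":0,"ty":0,"tz":0,"ax":0,"ay":0,"az":0},{"tx":0,"ty":0,"tz":0,"ax":0,"ay":0,"az":0},{"tx":0,"ty":0,"tz":0,"ax":0,"ay":0,"az":0},{"tx":0,"ty":0,"tz":0,"ax":0,"ay":0,"az":0}], "jaw": -1, "grip_force": 50}}

```text
time: 4.45
position: [0.5659, 0.34, 0.0949]
ee_rot: [-3.137, -0.121, -0.003]
contact_force: [-1.6, -4.3, 4.9]
width: 0.18
```

```bash
python3 snap.py w3
```

```text
t 4.45 pos [0.5659 0.34   0.0949] yaw(y) -85.6 z [ 0.002  0.002 -1.   ] F [-1.6 -4.3  4.9] T [-0.72  0.33  0.02] w 0.18 q [0.46 0.39 1.45 0.   1.29 1.96]
```

View pics/w3.png

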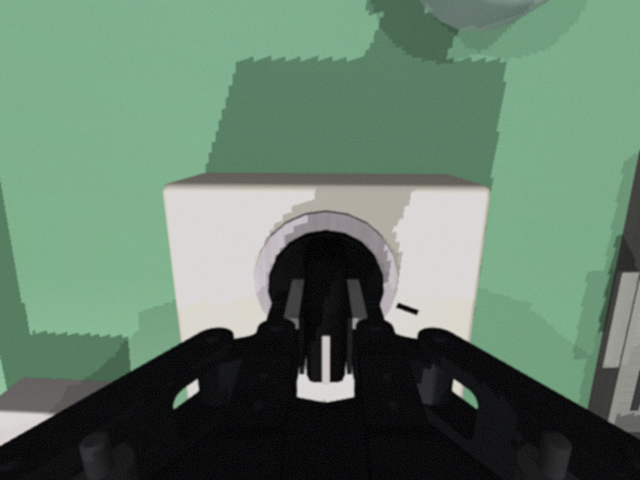

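Emit:
{"fn": "arm_command", "kwargs": {"series": [{"tx":0,"ty":0,"tz":0,"ax":0,"ay":0,"az":-8},{"tx":0,"ty":0,"tz":0,"ax":0,"ay":0,"az":-16},{"tx":0,"ty":0,"tz":0,"ax":0,"ay":0,"az":-24},{"tx":0,"ty":0,"tz":0,"ax":0,"ay":0,"az":-32},{"tx":0,"ty":0,"tz":0,"ax":0,"ay":0,"az":-40},{"tx":0,"ty":0,"tz":0,"ax":0,"ay":0,"az":-48},{"tx":0,"ty":0,"tz":0,"ax":0,"ay":0,"az":-56},{"tx":0,"ty":0,"tz":0,"ax":0,"ay":0,"az":-64},{"tx":0,"ty":0,"tz":0,"ax":0,"ay":0,"az":-69},{"tx":0,"ty":0,"tz":0,"ax":0,"ay":0,"az":-70},{"tx":0,"ty":0,"tz":0,"ax":0,"ay":0,"az":-70}]}}

```text
time: 5.88
position: [0.5657, 0.3401, 0.095]
ee_rot: [-2.503, -1.897, -0.004]
contact_force: [-2.7, -2.2, 4.4]
width: 0.178
```

```bash
python3 snap.py w4
```

```text
t 5.88 pos [0.5657 0.3401 0.095 ] yaw(y) -15.7 z [ 0.002  0.002 -1.   ] F [-2.7 -2.2  4.4] T [-0.34  0.75 -0.04] w 0.178 q [0.46 0.39 1.45 0.   1.29 0.74]
```

View pics/w4.png

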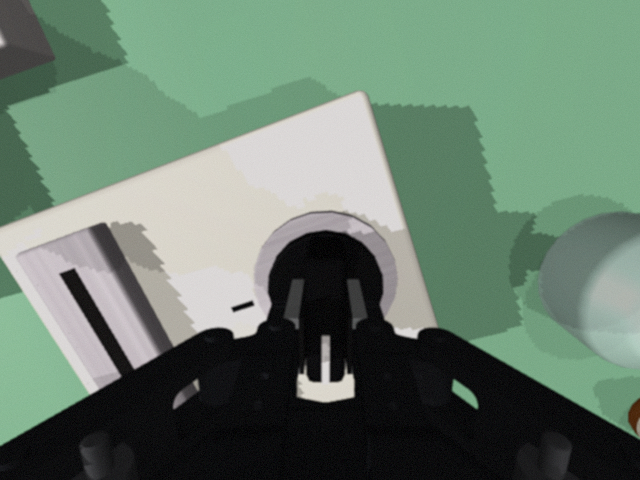

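Emit:
{"fn": "arm_command", "kwargs": {"series": [{"tx":0,"ty":0,"tz":0,"ax":0,"ay":0,"az":0},{"tx":0,"ty":0,"tz":0,"ax":0,"ay":0,"az":0},{"tx":0,"ty":0,"tz":0,"ax":0,"ay":0,"az":0},{"tx":0,"ty":0,"tz":-40,"ax":0,"ay":0,"az":0},{"tx":0,"ty":0,"tz":-100,"ax":0,"ay":0,"az":0},{"tx":0,"ty":0,"tz":-160,"ax":0,"ay":0,"az":0},{"tx":0,"ty":0,"tz":-200,"ax":0,"ay":0,"az":0},{"tx":0,"ty":0,"tz":-200,"ax":0,"ay":0,"az":0}], "jaw": 1}}

```text
time: 6.92
position: [0.5673, 0.3406, 0.3008]
ee_rot: [2.503, 1.897, 0.019]
contact_force: [0.1, -0.1, -0.7]
width: 1.001
```

```bash
python3 snap.py w5
python3 - <<'E'
from h import *
plan([.46,-.03,.34],np.radians(93));
E
```

```text
t 6.92 pos [0.5673 0.3406 0.3008] yaw(y) -15.7 z [ 0.01   0.006 -1.   ] F [ 0.1 -0.1 -0.7] T [ 0.05 -0.01 -0.  ] w 1.001 q [0.46 0.27 1.22 0.   1.64 0.74]
  turn opt [   0.5    0.  -108.7]
  turn opt [ 0.  -0.4 71.3]
shift [-384.9   -2.1  -44.7] turn [ 0.  -0.4 71.3] norm 387.0
```

View pics/w5.png

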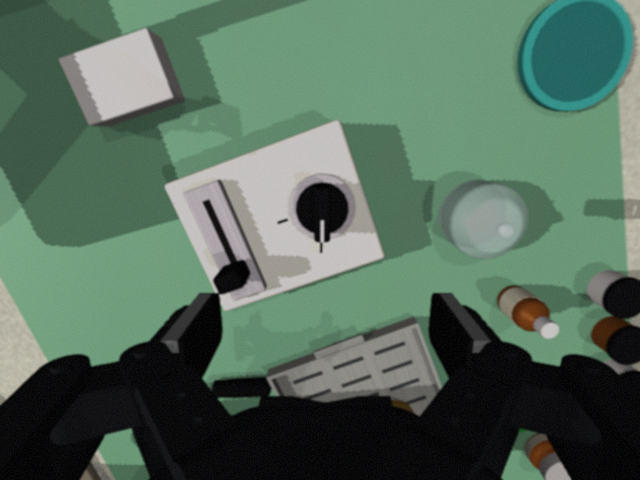

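Emit:
{"fn": "arm_command", "kwargs": {"series": [{"tx":-55,"ty":0,"tz":-40,"ax":0,"ay":0,"az":9},{"tx":-110,"ty":0,"tz":-40,"ax":0,"ay":0,"az":18},{"tx":-165,"ty":0,"tz":-40,"ax":0,"ay":0,"az":27},{"tx":-220,"ty":0,"tz":-40,"ax":0,"ay":0,"az":36},{"tx":-275,"ty":0,"tz":-40,"ax":0,"ay":0,"az":45},{"tx":-330,"ty":0,"tz":-40,"ax":0,"ay":0,"az":54},{"tx":-385,"ty":-2,"tz":-40,"ax":0,"ay":0,"az":63},{"tx":-385,"ty":-2,"tz":-40,"ax":0,"ay":0,"az":71},{"tx":-385,"ty":-2,"tz":-40,"ax":0,"ay":0,"az":71},{"tx":-385,"ty":-2,"tz":-40,"ax":0,"ay":0,"az":71},{"tx":-385,"ty":-2,"tz":-40,"ax":0,"ay":0,"az":71}]}}

```text
time: 8.35
position: [0.4602, -0.0294, 0.3349]
ee_rot: [-3.136, -0.096, -0.008]
contact_force: [0.2, -0.4, -0.1]
width: 1.001
```

```bash
python3 snap.py w6
```

```text
t 8.35 pos [ 0.4602 -0.0294  0.3349] yaw(y) -86.5 z [ 0.005  0.004 -1.   ] F [ 0.2 -0.4 -0.1] T [-0.02  0.01 -0.06] w 1.001 q [-0.18 -0.27  1.71  0.01  1.7   1.33]
```

View pics/w6.png

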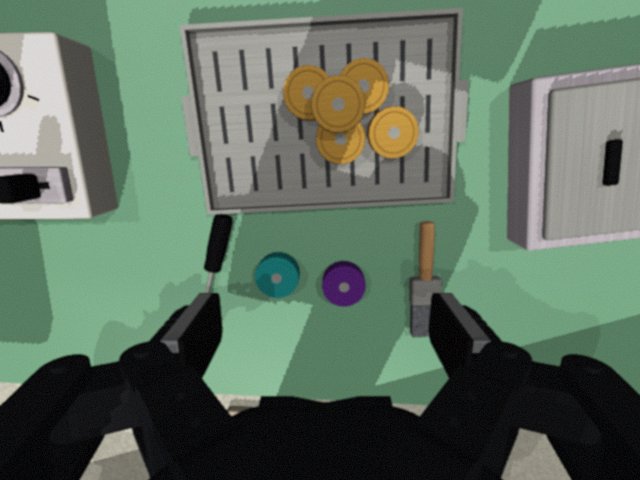

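```bash
cat > det.py <<'E'
from h import *
import pickle,sys
def barrels(m,p,d):
    hsv=cv2.cvtColor(p,cv2.COLOR_BGR2HSV)
    br=((hsv[...,0]>8)&(hsv[...,0]<30)&(hsv[...,1]>110)&(hsv[...,2]>60)).astype(np.uint8)
    P=cloud(m,d,0,640,0,480)
    win=(P[...,0]>.42)&(P[...,0]<.68)&(P[...,1]>-.21)&(P[...,1]<.16)&(P[...,2]>.015)
    br[~win]=0
    cl=cv2.morphologyEx(br,cv2.MORPH_CLOSE,np.ones((13,13),np.uint8))
    # centre dots: non-brass holes inside
    hole=((cl>0)&(hsv[...,1]<110)&win).astype(np.uint8)
    n,l,s,c=cv2.connectedComponentsWithStats(hole)
    out=[]
    for i in range(1,n):
        if 15<s[i,4]<400 and max(s[i,2:4])<2.2*min(s[i,2:4]):
            r=cv2.dilate((l==i).astype(np.uint8),np.ones((7,7)))>0
            z=np.nanmedian(P[r][:,2])
            out.append((c[i],z,s[i,4],px2plane(m,*c[i],z)))
    return out,br,P
if __name__=="__main__":
    m,p,d=pickle.load(open(sys.argv[1]+".pkl","rb"))
    o,br,P=barrels(m,p,d)
    for c,z,a,w in o: print(c.round(1),"z",z.round(4),"a",a,"world",w.round(4))
E
python3 det.py w6
python3 - <<'E'
from h import *
import pickle
m,p,d=pickle.load(open("w6.pkl","rb"))
save(cv2.resize(p[0:230,170:480],None,fx=2.5,fy=2.5,interpolation=cv2.INTER_CUBIC),"w6c")
C=[px2plane(m,*c,.02) for c in [(183,28),(462,11),(455,200),(208,213)]]
for q in C: print(q.round(4))
fl,fr,nr,nl=C
print("c",np.mean(C,0).round(4),[np.degrees(np.arctan2(-(v)[0],v[1])).round(1) for v in (fl-fr,nl-nr)],[np.degrees(np.arctan2(v[1],v[0])).round(1) for v in (fl-nl,fr-nr)], np.linalg.norm(fl-fr),np.linalg.norm(nl-nr),np.linalg.norm(fl-nl),np.linalg.norm(fr-nr))
E
```

```text
[363.8  85. ] z 0.0324 a 114 world [ 0.5903 -0.0639  0.0324]
[307.5  92. ] z 0.0322 a 124 world [5.788e-01 4.000e-04 3.220e-02]
[337.8 103.6] z 0.0581 a 143 world [ 0.566  -0.0349  0.0581]
[393.7 132.2] z 0.032 a 124 world [ 0.5405 -0.1043  0.032 ]
[340.3 138.5] z 0.0323 a 121 world [ 0.5295 -0.0413  0.0323]
[0.6394 0.146  0.02  ]
[ 0.6754 -0.1681  0.02  ]
[ 0.4625 -0.1947  0.02  ]
[0.4255 0.1236 0.02  ]
c [ 0.5507 -0.0233  0.02  ] [np.float64(6.5), np.float64(6.6)] [np.float64(6.0), np.float64(7.1)] 0.31606943513412156 0.32042073593366543 0.21500062708354678 0.21453406323526206
```

View pics/w6c.png

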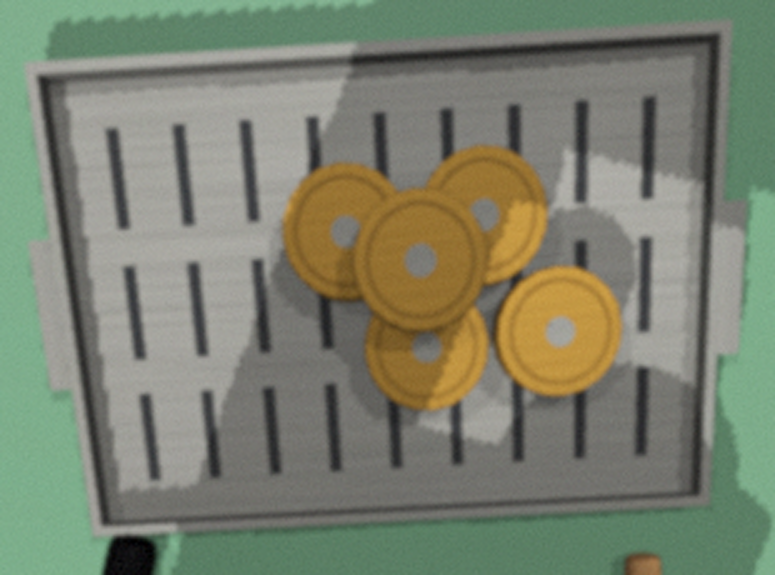

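Run:
```python
from h import *
plan([.566,-.0349,.044],np.radians(96.5))
```

```text
turn opt [ -0.5   0.3 177. ]
  turn opt [-0.2 -0.3 -3. ]
shift [103.6  13.1 291.5] turn [-0.2 -0.3 -3. ] norm 310.0
```

Emit:
{"fn": "arm_command", "kwargs": {"series": [{"tx":40,"ty":5,"tz":45,"ax":0,"ay":0,"az":-1},{"tx":80,"ty":10,"tz":90,"ax":-0.2,"ay":-0.3,"az":-3},{"tx":103.6,"ty":13.1,"tz":140,"ax":-0.2,"ay":-0.3,"az":-3},{"tx":103.6,"ty":13.1,"tz":190,"ax":-0.2,"ay":-0.3,"az":-3},{"tx":103.6,"ty":13.1,"tz":235,"ax":-0.2,"ay":-0.3,"az":-3},{"tx":103.6,"ty":13.1,"tz":265,"ax":-0.2,"ay":-0.3,"az":-3},{"tx":103.6,"ty":13.1,"tz":283,"ax":-0.2,"ay":-0.3,"az":-3},{"tx":103.6,"ty":13.1,"tz":289,"ax":-0.2,"ay":-0.3,"az":-3},{"tx":103.6,"ty":13.1,"tz":289,"ax":-0.2,"ay":-0.3,"az":-3},{"tx":103.6,"ty":13.1,"tz":289,"ax":-0.2,"ay":-0.3,"az":-3}]}}

```text
time: 9.65
position: [0.5672, -0.0351, 0.0482]
ee_rot: [3.136, 0.178, 0.005]
contact_force: [0.2, -1.0, 0.7]
width: 1.001
```

```bash
python3 snap.py w7
```

```text
t 9.65 pos [ 0.5672 -0.0351  0.0482] yaw(y) -83.5 z [ 0.003  0.    -1.   ] F [ 0.2 -1.   0.7] T [ 0.   -0.03  0.02] w 1.001 q [-0.15  0.22  1.76  0.    1.16  1.31]
```

View pics/w7.png

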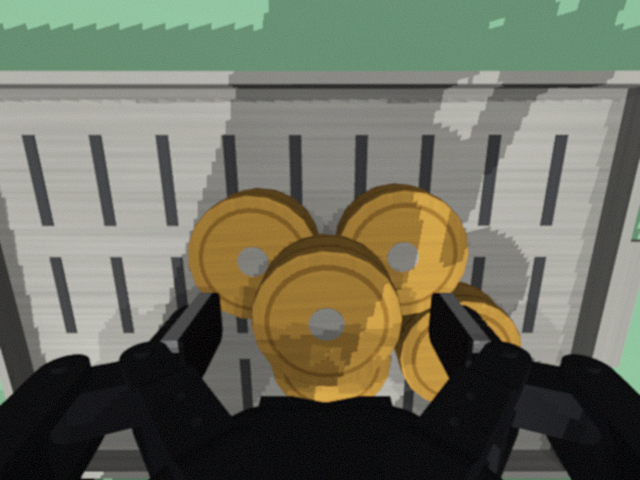

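Emit:
{"fn": "arm_command", "kwargs": {"series": [{"tx":0,"ty":0,"tz":0,"ax":0,"ay":0,"az":0},{"tx":0,"ty":0,"tz":0,"ax":0,"ay":0,"az":0},{"tx":0,"ty":0,"tz":0,"ax":0,"ay":0,"az":0},{"tx":0,"ty":0,"tz":0,"ax":0,"ay":0,"az":0},{"tx":0,"ty":0,"tz":0,"ax":0,"ay":0,"az":0}], "jaw": -1, "grip_force": 50}}

```text
time: 10.32
position: [0.568, -0.0354, 0.0495]
ee_rot: [3.136, 0.177, 0.008]
contact_force: [-1.2, -0.1, 7.4]
width: 0.686
```

Emit:
{"fn": "arm_command", "kwargs": {"series": [{"tx":0,"ty":0,"tz":-8,"ax":0,"ay":0,"az":0},{"tx":0,"ty":0,"tz":-20,"ax":0,"ay":0,"az":0},{"tx":0,"ty":0,"tz":-20,"ax":0,"ay":0,"az":0},{"tx":0,"ty":0,"tz":-20,"ax":0,"ay":0,"az":0}]}}

```text
time: 10.82
position: [0.5679, -0.0354, 0.0696]
ee_rot: [3.136, 0.177, 0.008]
contact_force: [-0.0, 0.5, -1.1]
width: 0.682
```

```bash
python3 snap.py w8
python3 - <<'E'
from h import *
plan([.4886,.0622,.046],np.radians(96.5))
E
```

```text
t 10.82 pos [ 0.5679 -0.0354  0.0696] yaw(y) -83.5 z [ 0.005 -0.    -1.   ] F [-0.   0.5 -1.1] T [ 0.    0.05 -0.03] w 0.682 q [-0.15  0.19  1.75  0.    1.2   1.31]
  turn opt [-4.0e-01 -1.0e-01  1.8e+02]
  turn opt [ 0.  -0.3 -0. ]
shift [ -67.7 -105.8   22.9] turn [ 0.  -0.3 -0. ] norm 128.0
```

View pics/w8.png

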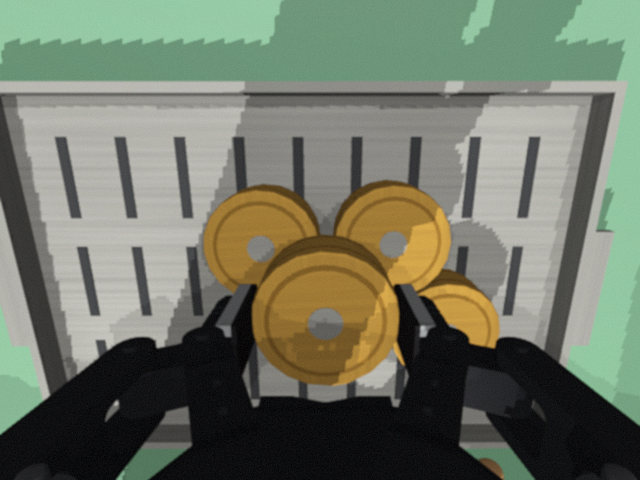

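Emit:
{"fn": "arm_command", "kwargs": {"series": [{"tx":-25,"ty":-40,"tz":0,"ax":0,"ay":-0.3,"az":0},{"tx":-50,"ty":-79,"tz":0,"ax":0,"ay":-0.3,"az":0},{"tx":-67.7,"ty":-105.8,"tz":5,"ax":0,"ay":-0.3,"az":0},{"tx":-67.7,"ty":-105.8,"tz":25,"ax":0,"ay":-0.3,"az":0},{"tx":-67.7,"ty":-105.8,"tz":38,"ax":0,"ay":-0.3,"az":0},{"tx":-67.7,"ty":-105.8,"tz":43,"ax":0,"ay":-0.3,"az":0},{"tx":-67.7,"ty":-105.8,"tz":46,"ax":0,"ay":-0.3,"az":0},{"tx":-67.7,"ty":-105.8,"tz":46,"ax":0,"ay":-0.3,"az":0}]}}

```text
time: 11.88
position: [0.4893, 0.0618, 0.0236]
ee_rot: [3.136, 0.176, -0.0]
contact_force: [-1.3, 0.4, 1.2]
width: 0.679
```

```bash
python3 snap.py w9
```

```text
t 11.88 pos [0.4893 0.0618 0.0236] yaw(y) -83.6 z [-0.    -0.001 -1.   ] F [-1.3  0.4  1.2] T [0.05 0.19 0.02] w 0.679 q [ 0.02  0.07  1.97 -0.    1.09  1.48]
```

View pics/w9.png

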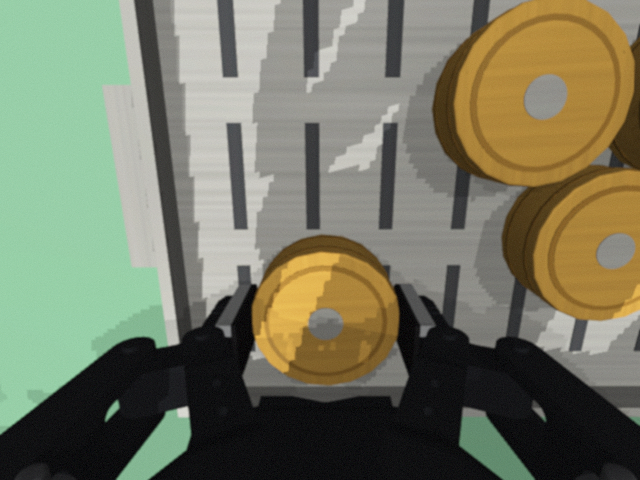

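Emit:
{"fn": "arm_command", "kwargs": {"series": [{"tx":0,"ty":0,"tz":0,"ax":0,"ay":0,"az":0},{"tx":0,"ty":0,"tz":0,"ax":0,"ay":0,"az":0},{"tx":0,"ty":0,"tz":-30,"ax":0,"ay":0,"az":0},{"tx":0,"ty":0,"tz":-80,"ax":0,"ay":0,"az":0},{"tx":0,"ty":0,"tz":-140,"ax":0,"ay":0,"az":0},{"tx":0,"ty":0,"tz":-170,"ax":0,"ay":0,"az":0},{"tx":0,"ty":0,"tz":-170,"ax":0,"ay":0,"az":0}], "jaw": 0.75}}

```text
time: 12.8
position: [0.4917, 0.062, 0.1973]
ee_rot: [3.136, 0.176, 0.011]
contact_force: [0.0, 0.1, -0.3]
width: 0.872
```

```bash
python3 snap.py w10; python3 det.py w10
python3 - <<'E'
from h import *
plan([.5788,.0004,.018],np.radians(-20))
E
```

```text
t 12.8 pos [0.4917 0.062  0.1973] yaw(y) -83.6 z [ 0.007 -0.001 -1.   ] F [ 0.   0.1 -0.3] T [-0.01  0.01 -0.01] w 0.872 q [ 0.02 -0.14  1.84 -0.    1.43  1.48]
[501.1 117.9] z 0.0321 a 38 world [ 0.5916 -0.0691  0.0321]
[492.9 126.9] z 0.032 a 54 world [ 0.584  -0.0642  0.032 ]
[522.1 148.2] z 0.0302 a 16 world [ 0.5704 -0.0932  0.0302]
[526.1 186.3] z 0.032 a 230 world [ 0.54   -0.1038  0.032 ]
[450.8 190.9] z 0.032 a 225 world [ 0.529 -0.041  0.032]
[324.6 225.5] z 0.032 a 208 world [0.4868 0.0625 0.032 ]
  turn opt [  0.2  -0.1 -63.6]
  turn opt [-1.000e-01 -2.000e-01  1.164e+02]
shift [ 80.5  70.9 177.2] turn [  0.2  -0.1 -63.6] norm 207.0
```

View pics/w10.png

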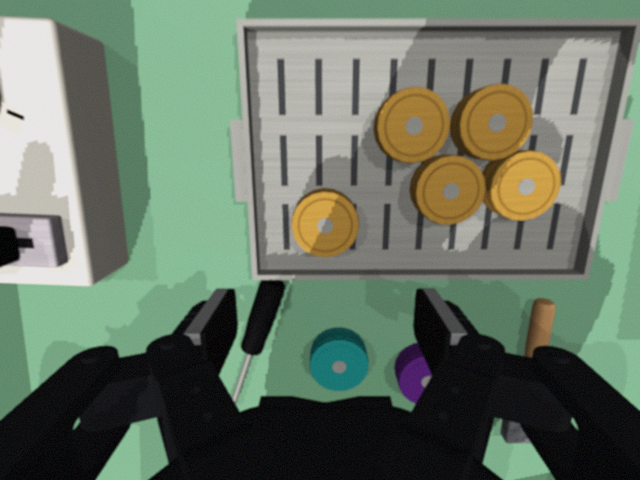

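Emit:
{"fn": "arm_command", "kwargs": {"series": [{"tx":12,"ty":11,"tz":10,"ax":0,"ay":0,"az":-9},{"tx":25,"ty":22,"tz":25,"ax":0,"ay":0,"az":-18},{"tx":38,"ty":34,"tz":45,"ax":0,"ay":0,"az":-27},{"tx":50,"ty":45,"tz":65,"ax":0,"ay":0,"az":-36},{"tx":62,"ty":56,"tz":80,"ax":0,"ay":0,"az":-45},{"tx":74,"ty":67,"tz":95,"ax":0,"ay":0,"az":-54},{"tx":80.5,"ty":70.9,"tz":110,"ax":0.2,"ay":0,"az":-63.6},{"tx":80.5,"ty":70.9,"tz":130,"ax":0.2,"ay":0,"az":-63.6},{"tx":80.5,"ty":70.9,"tz":150,"ax":0.2,"ay":0,"az":-63.6},{"tx":80.5,"ty":70.9,"tz":165,"ax":0.2,"ay":0,"az":-63.6},{"tx":80.5,"ty":70.9,"tz":173,"ax":0.2,"ay":0,"az":-63.6},{"tx":80.5,"ty":70.9,"tz":175,"ax":0.2,"ay":0,"az":-63.6},{"tx":80.5,"ty":70.9,"tz":175,"ax":0.2,"ay":0,"az":-63.6}], "jaw": 0.8}}

```text
time: 14.48
position: [0.5793, 0.0005, 0.0208]
ee_rot: [-2.573, -1.802, -0.004]
contact_force: [-0.8, 0.5, 0.4]
width: 0.9
```

```bash
python3 snap.py w11
```

```text
t 14.47 pos [5.793e-01 5.000e-04 2.080e-02] yaw(y) -20.0 z [ 0.002  0.002 -1.   ] F [-0.8  0.5  0.4] T [-0.02  0.05  0.06] w 0.9 q [-0.09  0.29  1.73  0.    1.12  0.26]
```

View pics/w11.png

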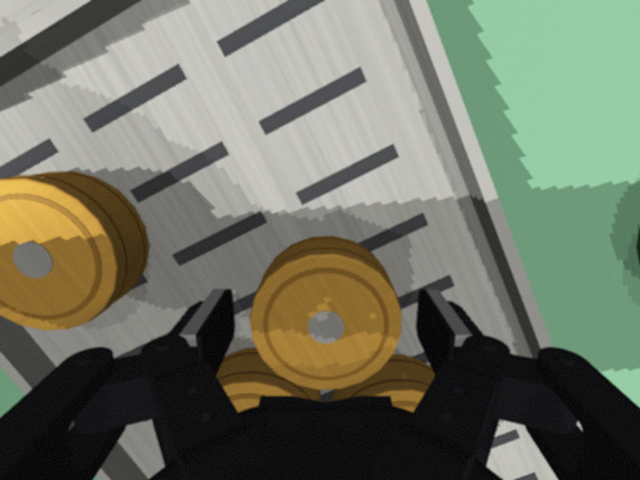

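Emit:
{"fn": "arm_command", "kwargs": {"series": [{"tx":0,"ty":0,"tz":0,"ax":0,"ay":0,"az":0},{"tx":0,"ty":0,"tz":0,"ax":0,"ay":0,"az":0},{"tx":0,"ty":0,"tz":0,"ax":0,"ay":0,"az":0},{"tx":0,"ty":0,"tz":0,"ax":0,"ay":0,"az":0},{"tx":0,"ty":0,"tz":-5,"ax":0,"ay":0,"az":0},{"tx":15,"ty":-3,"tz":-5,"ax":0,"ay":0,"az":0},{"tx":30,"ty":-6,"tz":-5,"ax":0,"ay":0,"az":8},{"tx":45,"ty":-9,"tz":-5,"ax":0,"ay":0,"az":16},{"tx":60,"ty":-11,"tz":-5,"ax":0,"ay":0,"az":24},{"tx":70,"ty":-13,"tz":-5,"ax":0,"ay":0,"az":32},{"tx":73.4,"ty":-13.2,"tz":-5,"ax":0,"ay":0,"az":40},{"tx":73.4,"ty":-13.2,"tz":-3,"ax":0,"ay":0,"az":40},{"tx":73.4,"ty":-13.2,"tz":0,"ax":0,"ay":0,"az":40},{"tx":73.4,"ty":-13.2,"tz":0,"ax":0,"ay":0,"az":40}], "jaw": -1}}

```text
time: 16.27
position: [0.5922, 0.0746, 0.0223]
ee_rot: [-3.031, -0.818, -0.005]
contact_force: [-6.1, 2.4, 10.9]
width: 0.68
```

```bash
python3 snap.py w12
```

```text
t 16.27 pos [0.5922 0.0746 0.0223] yaw(y) -59.8 z [ 0.002  0.002 -1.   ] F [-6.1  2.4 10.9] T [ 0.31  0.95 -0.04] w 0.68 q [0.04 0.33 1.68 0.   1.13 1.08]
```

View pics/w12.png

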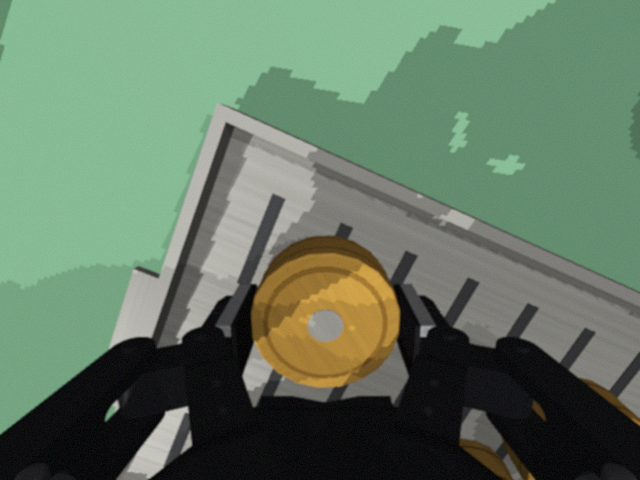

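Emit:
{"fn": "arm_command", "kwargs": {"series": [{"tx":0,"ty":0,"tz":0,"ax":0,"ay":0,"az":0},{"tx":0,"ty":0,"tz":0,"ax":0,"ay":0,"az":0},{"tx":0,"ty":0,"tz":-30,"ax":0,"ay":0,"az":0},{"tx":0,"ty":0,"tz":-80,"ax":0,"ay":0,"az":0},{"tx":0,"ty":0,"tz":-140,"ax":0,"ay":0,"az":0},{"tx":-60,"ty":10,"tz":-190,"ax":0,"ay":0,"az":0},{"tx":-100,"ty":20,"tz":-210,"ax":0,"ay":0,"az":0},{"tx":-100,"ty":20,"tz":-210,"ax":0,"ay":0,"az":0},{"tx":-100,"ty":20,"tz":-210,"ax":0,"ay":0,"az":0}], "jaw": 0.75}}

```text
time: 17.45
position: [0.5155, 0.0064, 0.2318]
ee_rot: [-3.031, -0.818, -0.006]
contact_force: [-0.3, 0.3, -0.1]
width: 0.872
```

```bash
python3 snap.py w13; python3 det.py w13
python3 - <<'E'
from h import *
plan([.5903,-.0639,.021],np.radians(100))
E
```

```text
t 17.45 pos [0.5155 0.0064 0.2318] yaw(y) -59.8 z [ 0.003  0.003 -1.   ] F [-0.3  0.3 -0.1] T [ 0.05  0.04 -0.05] w 0.872 q [-0.09 -0.1   1.74  0.    1.5   0.95]
[302.3 103. ] z 0.0321 a 224 world [0.5902 0.0746 0.0321]
[431.6 184.9] z 0.0321 a 181 world [ 0.5883 -0.0665  0.0321]
[261.1 208.2] z 0.0319 a 177 world [0.4871 0.0625 0.0319]
[375.3 224.1] z 0.0321 a 168 world [ 0.5292 -0.0411  0.0321]
[434.9 245.7] z 0.0321 a 165 world [ 0.5403 -0.104   0.0321]
  turn opt [   0.2   -0.2 -159.8]
  turn opt [-0.1 -0.1 20.2]
shift [ 28.7  99.2 209.9] turn [-0.1 -0.1 20.2] norm 234.0
```

View pics/w13.png

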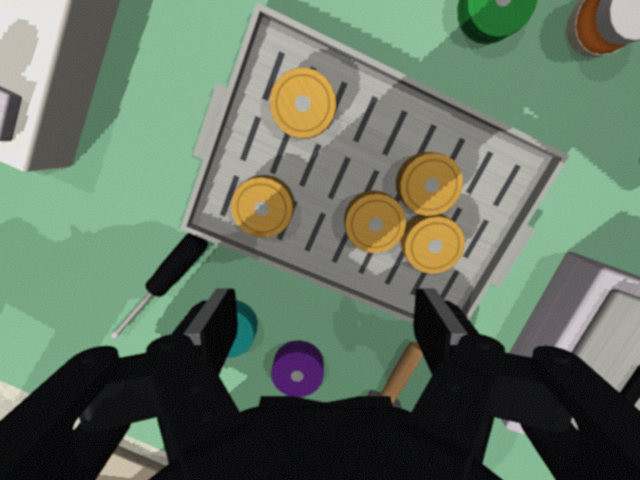

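Run:
```python
from h import *
plan([.588,-.0665,.021],np.radians(97))
```

```text
turn opt [   0.2   -0.2 -156.8]
  turn opt [-0.1 -0.1 23.2]
shift [ 25.4 100.3 209.9] turn [-0.1 -0.1 23.2] norm 234.0
```

Emit:
{"fn": "arm_command", "kwargs": {"series": [{"tx":10,"ty":35,"tz":30,"ax":0,"ay":0,"az":8},{"tx":18,"ty":70,"tz":65,"ax":0,"ay":0,"az":16},{"tx":25.4,"ty":100.3,"tz":105,"ax":0,"ay":0,"az":23.2},{"tx":25.4,"ty":100.3,"tz":140,"ax":0,"ay":0,"az":23.2},{"tx":25.4,"ty":100.3,"tz":165,"ax":0,"ay":0,"az":23.2},{"tx":25.4,"ty":100.3,"tz":185,"ax":0,"ay":0,"az":23.2},{"tx":25.4,"ty":100.3,"tz":200,"ax":0,"ay":0,"az":23.2},{"tx":25.4,"ty":100.3,"tz":209,"ax":0,"ay":0,"az":23.2},{"tx":25.4,"ty":100.3,"tz":209,"ax":0,"ay":0,"az":23.2}], "jaw": 0.8}}

```text
time: 18.62
position: [0.5879, -0.0664, 0.0216]
ee_rot: [-3.133, -0.193, -0.002]
contact_force: [-0.2, 0.1, -0.4]
width: 0.902
```

```bash
python3 snap.py w14;  python3 - <<'E'
from h import *
plan([.6128,-.1088,.021],np.radians(97))
E
```

```text
t 18.62 pos [ 0.5879 -0.0664  0.0216] yaw(y) -83.0 z [ 0.001  0.003 -1.   ] F [-0.2  0.1 -0.4] T [-0.03  0.04  0.02] w 0.902 q [-0.2   0.32  1.7   0.    1.13  1.25]
  turn opt [   0.2   -0.2 -180. ]
  turn opt [-0.1 -0.1  0. ]
shift [19.  44.9  1.3] turn [-0.1 -0.1  0. ] norm 49.0
```

View pics/w14.png

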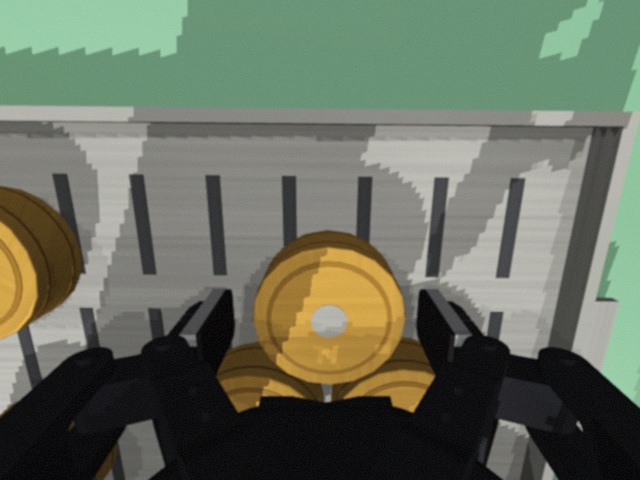

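Emit:
{"fn": "arm_command", "kwargs": {"series": [{"tx":0,"ty":0,"tz":0,"ax":0,"ay":0,"az":0},{"tx":0,"ty":0,"tz":0,"ax":0,"ay":0,"az":0},{"tx":0,"ty":0,"tz":0,"ax":0,"ay":0,"az":0},{"tx":0,"ty":0,"tz":0,"ax":0,"ay":0,"az":0},{"tx":0,"ty":0,"tz":-5,"ax":0,"ay":0,"az":0},{"tx":12,"ty":6,"tz":-5,"ax":0,"ay":0,"az":0},{"tx":19,"ty":18,"tz":-5,"ax":0,"ay":0,"az":0},{"tx":19,"ty":32,"tz":-5,"ax":0,"ay":0,"az":0},{"tx":19,"ty":45,"tz":-5,"ax":0,"ay":0,"az":0},{"tx":19,"ty":45,"tz":-3,"ax":0,"ay":0,"az":0},{"tx":19,"ty":45,"tz":-1,"ax":0,"ay":0,"az":0},{"tx":19,"ty":45,"tz":-1,"ax":0,"ay":0,"az":0}], "jaw": -1}}

```text
time: 20.18
position: [0.6128, -0.1092, 0.0241]
ee_rot: [-3.134, -0.193, -0.004]
contact_force: [-1.8, -2.4, 4.6]
width: 0.677
```

```bash
python3 snap.py w15
```

```text
t 20.18 pos [ 0.6128 -0.1092  0.0241] yaw(y) -83.0 z [ 0.002  0.002 -1.   ] F [-1.8 -2.4  4.6] T [-0.32  0.48 -0.03] w 0.677 q [-0.26  0.39  1.6   0.    1.15  1.19]
```

View pics/w15.png

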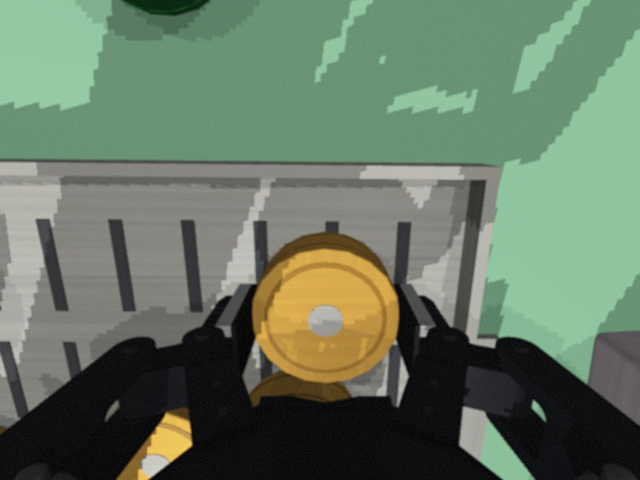

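Emit:
{"fn": "arm_command", "kwargs": {"series": [{"tx":0,"ty":0,"tz":0,"ax":0,"ay":0,"az":0},{"tx":0,"ty":0,"tz":0,"ax":0,"ay":0,"az":0},{"tx":0,"ty":0,"tz":-30,"ax":0,"ay":0,"az":0},{"tx":0,"ty":0,"tz":-80,"ax":0,"ay":0,"az":0},{"tx":-30,"ty":-20,"tz":-140,"ax":0,"ay":0,"az":0},{"tx":-80,"ty":-40,"tz":-190,"ax":0,"ay":0,"az":0},{"tx":-100,"ty":-60,"tz":-200,"ax":0,"ay":0,"az":0},{"tx":-100,"ty":-60,"tz":-200,"ax":0,"ay":0,"az":0},{"tx":-100,"ty":-60,"tz":-200,"ax":0,"ay":0,"az":0}], "jaw": 0.75}}

```text
time: 21.35
position: [0.506, -0.0622, 0.2238]
ee_rot: [-3.134, -0.193, -0.005]
contact_force: [-0.2, -0.5, -0.7]
width: 0.877
```

```bash
python3 snap.py w16; python3 det.py w16
python3 - <<'E'
from h import *
plan([.5403,-.104,.021],np.radians(48))
E
```

```text
t 21.35 pos [ 0.506  -0.0622  0.2238] yaw(y) -82.9 z [ 0.003  0.002 -1.   ] F [-0.2 -0.5 -0.7] T [0.01 0.01 0.05] w 0.877 q [-0.22 -0.11  1.76  0.    1.48  1.22]
[181.9  99.6] z 0.0321 a 241 world [0.5902 0.0744 0.0321]
[394.2 101.1] z 0.0321 a 236 world [ 0.6117 -0.1083  0.0321]
[376.2 182.5] z 0.032 a 198 world [ 0.5403 -0.1043  0.032 ]
[307. 186.] z 0.032 a 191 world [ 0.5293 -0.0414  0.032 ]
[193.3 216.5] z 0.0319 a 180 world [0.4872 0.0624 0.0319]
  turn opt [ 1.00e-01 -2.00e-01 -1.31e+02]
  turn opt [-0.1 -0.1 49. ]
shift [ 28.7  45.9 202.1] turn [-0.1 -0.1 49. ] norm 209.0
```

View pics/w16.png

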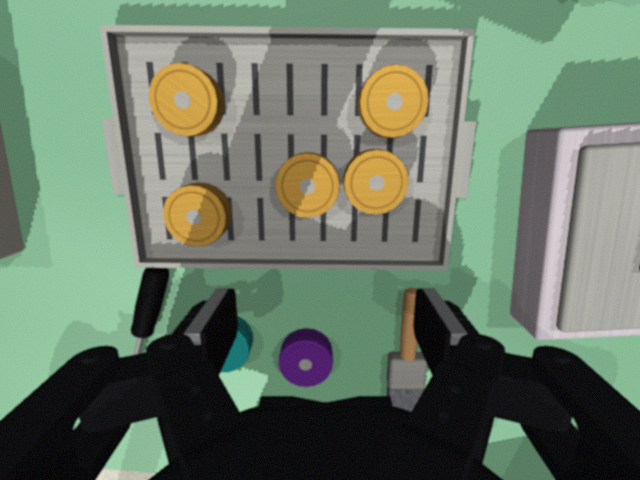

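Emit:
{"fn": "arm_command", "kwargs": {"series": [{"tx":10,"ty":15,"tz":20,"ax":0,"ay":0,"az":9},{"tx":18,"ty":30,"tz":45,"ax":0,"ay":0,"az":18},{"tx":28.7,"ty":46.2,"tz":75,"ax":0,"ay":0,"az":27},{"tx":28.7,"ty":46.2,"tz":105,"ax":0,"ay":0,"az":36},{"tx":28.7,"ty":46.2,"tz":130,"ax":0,"ay":0,"az":45},{"tx":28.7,"ty":46.2,"tz":155,"ax":0,"ay":0,"az":49},{"tx":28.7,"ty":46.2,"tz":175,"ax":0,"ay":0,"az":49},{"tx":28.7,"ty":46.2,"tz":190,"ax":0,"ay":0,"az":49},{"tx":28.7,"ty":46.2,"tz":200,"ax":0,"ay":0,"az":49},{"tx":28.7,"ty":46.2,"tz":201,"ax":0,"ay":0,"az":49}], "jaw": 0.8}}

```text
time: 22.65
position: [0.5399, -0.1042, 0.0212]
ee_rot: [-2.931, 1.124, 0.001]
contact_force: [0.6, -0.6, 0.2]
width: 0.901
```

```bash
python3 snap.py w17;  python3 - <<'E'
from h import *
plan([.5094,-.1206,.021],np.radians(73))
E
```

```text
t 22.65 pos [ 0.5399 -0.1042  0.0212] yaw(y) -132.0 z [ 0.     0.003 -1.   ] F [ 0.6 -0.6  0.2] T [-0.03 -0.01 -0.  ] w 0.901 q [-0.29  0.22  1.82  0.    1.11  2.02]
  turn opt [ -0.    0.2 155. ]
  turn opt [ -0.1  -0.  -25. ]
shift [-12.1  32.8   0.8] turn [ -0.1  -0.  -25. ] norm 35.0
```

View pics/w17.png

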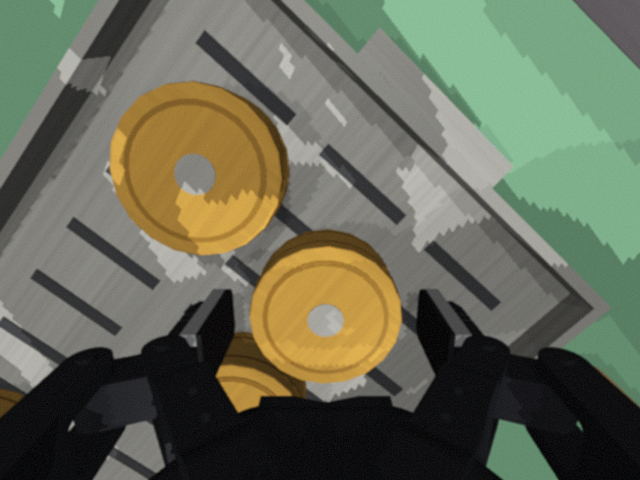

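Run:
```python
from h import *
plan([.5144,-.1205,.021],np.radians(40))
```

```text
turn opt [-1.00e-01 -2.00e-01 -1.72e+02]
  turn opt [-0.1  0.   8. ]
shift [-8.5 29.4  0.8] turn [-0.1  0.   8. ] norm 31.0
```

Emit:
{"fn": "arm_command", "kwargs": {"series": [{"tx":0,"ty":0,"tz":0,"ax":0,"ay":0,"az":0},{"tx":0,"ty":0,"tz":0,"ax":0,"ay":0,"az":0},{"tx":0,"ty":0,"tz":0,"ax":0,"ay":0,"az":0},{"tx":0,"ty":0,"tz":0,"ax":0,"ay":0,"az":0},{"tx":0,"ty":0,"tz":-5,"ax":0,"ay":0,"az":0},{"tx":0,"ty":10,"tz":-5,"ax":0,"ay":0,"az":2},{"tx":-4,"ty":20,"tz":-5,"ax":0,"ay":0,"az":5},{"tx":-8.5,"ty":29.4,"tz":-5,"ax":0,"ay":0,"az":8},{"tx":-8.5,"ty":29.4,"tz":-5,"ax":0,"ay":0,"az":8},{"tx":-8.5,"ty":29.4,"tz":-3,"ax":0,"ay":0,"az":8},{"tx":-8.5,"ty":29.4,"tz":-1,"ax":0,"ay":0,"az":8},{"tx":-8.5,"ty":29.4,"tz":-1,"ax":0,"ay":0,"az":8}], "jaw": -1}}

```text
time: 24.2
position: [0.5147, -0.1205, 0.0232]
ee_rot: [-2.846, 1.325, -0.0]
contact_force: [-3.2, 1.2, 5.4]
width: 0.683
```

```bash
python3 snap.py w18
```

```text
t 24.2 pos [ 0.5147 -0.1205  0.0232] yaw(y) -139.9 z [ 0.001  0.002 -1.   ] F [-3.2  1.2  5.4] T [-0.    0.59 -0.01] w 0.683 q [-0.33  0.16  1.88  0.    1.1   2.11]
```

View pics/w18.png

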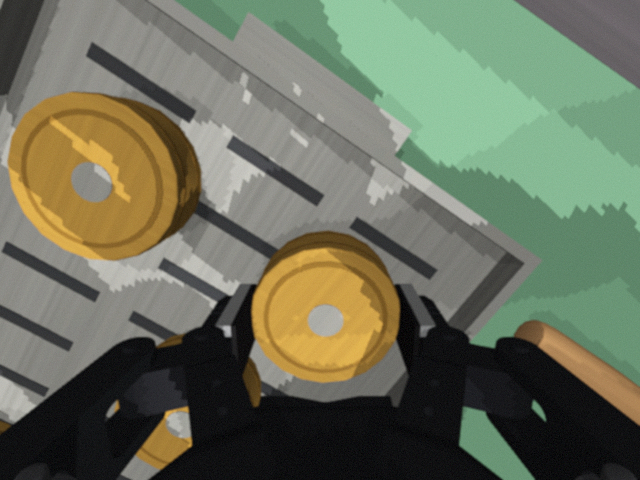

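Emit:
{"fn": "arm_command", "kwargs": {"series": [{"tx":0,"ty":0,"tz":0,"ax":0,"ay":0,"az":0},{"tx":0,"ty":0,"tz":0,"ax":0,"ay":0,"az":0},{"tx":0,"ty":0,"tz":-30,"ax":0,"ay":0,"az":0},{"tx":0,"ty":0,"tz":-80,"ax":0,"ay":0,"az":0},{"tx":-30,"ty":-40,"tz":-130,"ax":0,"ay":0,"az":0},{"tx":-50,"ty":-60,"tz":-180,"ax":0,"ay":0,"az":0},{"tx":-50,"ty":-60,"tz":-200,"ax":0,"ay":0,"az":0},{"tx":-50,"ty":-60,"tz":-200,"ax":0,"ay":0,"az":0},{"tx":-50,"ty":-60,"tz":-200,"ax":0,"ay":0,"az":0}], "jaw": 0.65}}

```text
time: 25.38
position: [0.5275, -0.0441, 0.2218]
ee_rot: [-2.846, 1.325, 0.002]
contact_force: [-0.3, 0.6, 0.6]
width: 0.831
```

```bash
python3 snap.py w19; python3 det.py w19
python3 - <<'E'
from h import *
plan([.5293,-.0414,.021],np.radians(48))
E
```

```text
t 25.38 pos [ 0.5275 -0.0441  0.2218] yaw(y) -139.9 z [-0.001  0.002 -1.   ] F [-0.3  0.6  0.6] T [ 0.02 -0.01 -0.  ] w 0.831 q [-0.18 -0.05  1.71  0.    1.48  2.26]
[295.3  89.4] z 0.0321 a 46 world [ 0.6159 -0.1092  0.0321]
[390.9 158.3] z 0.032 a 213 world [ 0.5142 -0.1197  0.032 ]
[322.  213.1] z 0.032 a 180 world [ 0.5293 -0.0413  0.032 ]
[198.3 262.5] z 0.0321 a 164 world [0.5901 0.0744 0.0321]
[288.5 315. ] z 0.032 a 145 world [0.4872 0.0624 0.032 ]
  turn opt [  0.3   0.  172.1]
  turn opt [-0.   0.2 -7.9]
shift [-2.000e-01 -3.400e+00  2.003e+02] turn [-0.   0.2 -7.9] norm 200.0
```

View pics/w19.png

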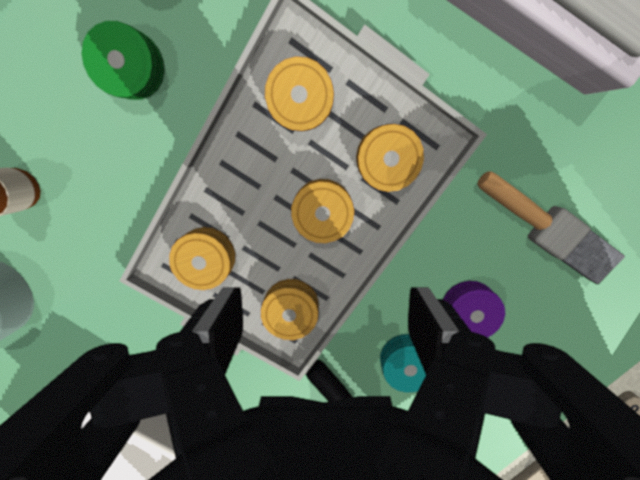

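Emit:
{"fn": "arm_command", "kwargs": {"series": [{"tx":0,"ty":-3,"tz":50,"ax":0,"ay":0,"az":0},{"tx":0,"ty":-3,"tz":100,"ax":0,"ay":0,"az":0},{"tx":0,"ty":-3,"tz":145,"ax":0,"ay":0,"az":0},{"tx":0,"ty":-3,"tz":175,"ax":0,"ay":0,"az":0},{"tx":0,"ty":-3,"tz":192,"ax":0,"ay":0,"az":0},{"tx":0,"ty":-3,"tz":199,"ax":0,"ay":0,"az":0},{"tx":0,"ty":-3,"tz":199,"ax":0,"ay":0,"az":0},{"tx":0,"ty":-3,"tz":199,"ax":0,"ay":0,"az":0}], "jaw": 0.8}}

```text
time: 26.42
position: [0.5303, -0.042, 0.0237]
ee_rot: [-2.846, 1.326, 0.001]
contact_force: [1.1, 0.2, 0.5]
width: 0.899
```

```bash
python3 snap.py w20;  python3 - <<'E'
from h import *
plan([.5507,-.0233,.021],np.radians(40))
E
```

```text
t 26.43 pos [ 0.5303 -0.042   0.0237] yaw(y) -140.0 z [ 0.001  0.002 -1.   ] F [1.1 0.2 0.5] T [-0.03 -0.01 -0.01] w 0.899 q [-0.18  0.17  1.87  0.    1.1   2.26]
  turn opt [-1.000e-01 -2.000e-01 -1.799e+02]
  turn opt [-0.1  0.1  0.1]
shift [ -1.2 -27.6   2.8] turn [-0.1  0.1  0.1] norm 28.0
```

View pics/w20.png

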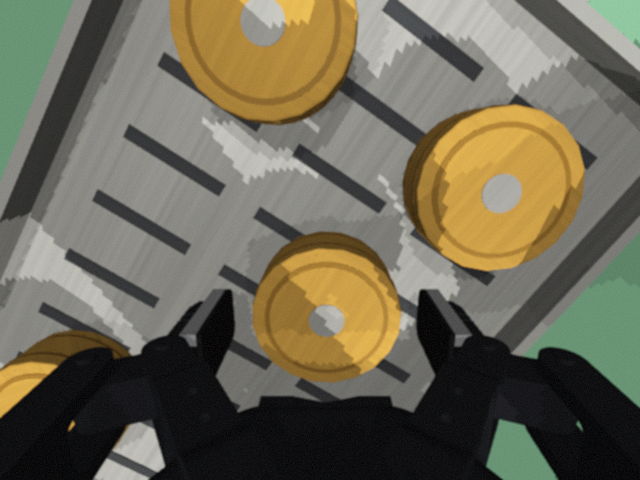

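Emit:
{"fn": "arm_command", "kwargs": {"series": [{"tx":0,"ty":0,"tz":1,"ax":0,"ay":0,"az":0},{"tx":0,"ty":0,"tz":1,"ax":0,"ay":0,"az":0},{"tx":0,"ty":0,"tz":1,"ax":0,"ay":0,"az":0},{"tx":0,"ty":0,"tz":1,"ax":0,"ay":0,"az":0},{"tx":0,"ty":-2,"tz":-4,"ax":0,"ay":0,"az":0},{"tx":0,"ty":-12,"tz":-4,"ax":0,"ay":0,"az":0},{"tx":-1,"ty":-22,"tz":-4,"ax":0,"ay":0,"az":0},{"tx":-1,"ty":-27.6,"tz":-4,"ax":0,"ay":0,"az":0},{"tx":-1,"ty":-27.6,"tz":-2,"ax":0,"ay":0,"az":0},{"tx":-1,"ty":-27.6,"tz":0,"ax":0,"ay":0,"az":0},{"tx":-1,"ty":-27.6,"tz":0.5,"ax":0,"ay":0,"az":0}], "jaw": -1}}

```text
time: 27.85
position: [0.5507, -0.0233, 0.0242]
ee_rot: [-2.846, 1.325, 0.001]
contact_force: [-7.3, 1.8, 13.8]
width: 0.678
```

Emit:
{"fn": "arm_command", "kwargs": {"series": [{"tx":0,"ty":0,"tz":0,"ax":0,"ay":0,"az":0},{"tx":0,"ty":0,"tz":0,"ax":0,"ay":0,"az":0},{"tx":0,"ty":0,"tz":-30,"ax":0,"ay":0,"az":0},{"tx":0,"ty":0,"tz":-80,"ax":0,"ay":0,"az":0},{"tx":-40,"ty":20,"tz":-130,"ax":0,"ay":0,"az":-10},{"tx":-70,"ty":40,"tz":-180,"ax":0,"ay":0,"az":-20},{"tx":-90,"ty":55,"tz":-230,"ax":0,"ay":0,"az":-30},{"tx":-90,"ty":55,"tz":-260,"ax":0,"ay":0,"az":-40},{"tx":-90,"ty":55,"tz":-260,"ax":0,"ay":0,"az":-47},{"tx":-90,"ty":55,"tz":-260,"ax":0,"ay":0,"az":-54},{"tx":-90,"ty":55,"tz":-260,"ax":0,"ay":0,"az":-54}], "jaw": 0.8}}

```text
time: 29.22
position: [0.4505, 0.0095, 0.2841]
ee_rot: [-3.137, -0.11, -0.001]
contact_force: [1.0, -0.0, 0.3]
width: 0.9
```

```bash
python3 snap.py w21; python3 det.py w21
```

```text
t 29.23 pos [0.4505 0.0095 0.2841] yaw(y) -86.0 z [ 0.     0.002 -1.   ] F [ 1.  -0.   0.3] T [-0.01  0.04  0.02] w 0.9 q [-0.09 -0.3   1.82  0.    1.62  1.41]
[456.9  48.8] z 0.0322 a 189 world [ 0.6118 -0.1084  0.0322]
[271.4  58.4] z 0.0321 a 183 world [0.5904 0.0744 0.0321]
[363.6 108.8] z 0.032 a 165 world [ 0.5497 -0.022   0.032 ]
[451.6 150.6] z 0.032 a 154 world [ 0.5144 -0.1198  0.032 ]
[279.9 164.2] z 0.032 a 143 world [0.4874 0.0623 0.032 ]
```

View pics/w21.png

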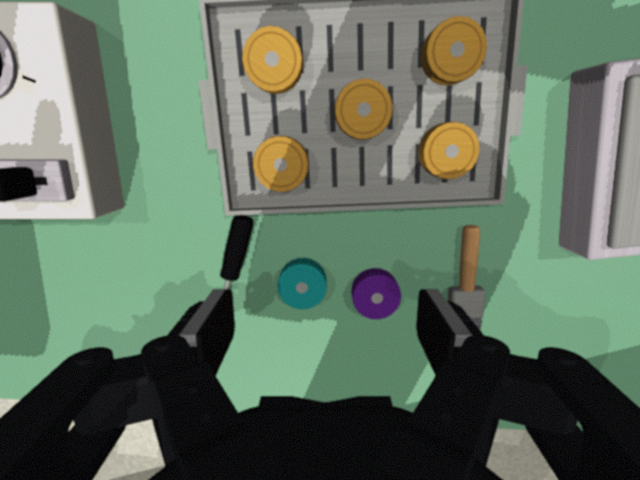

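Run:
```python
from h import *
import pickle
m,p,d=pickle.load(open("w2.pkl","rb"))
P=cloud(m,d,300,350,235,290).reshape(-1,3)
b=P[(P[:,2]>.110)&(P[:,2]<.119)]
print(len(b),cv2.minAreaRect((b[:,:2]*1000).astype(np.float32)),b[:,2].mean())
plan([.456,.302,.18],np.radians(94.4))
plan([.456,.302,.098],np.radians(94.4))
```

```text
468 ((458.0361022949219, 301.5395812988281), (27.300983428955078, 19.729618072509766), 3.264373779296875) 0.11409801010674982
  turn opt [ -0.    0.2 179.5]
  turn opt [-0.1 -0.  -0.5]
shift [  25.3 -291.2  104.7] turn [-0.1 -0.  -0.5] norm 311.0
  turn opt [ -0.    0.2 179.5]
  turn opt [-0.1 -0.  -0.5]
shift [  25.3 -291.   186.7] turn [-0.1 -0.  -0.5] norm 347.0
```

Emit:
{"fn": "arm_command", "kwargs": {"series": [{"tx":5,"ty":-55,"tz":10,"ax":0,"ay":0,"az":0},{"tx":10,"ty":-110,"tz":20,"ax":0,"ay":0,"az":0},{"tx":15,"ty":-165,"tz":35,"ax":0,"ay":0,"az":0},{"tx":20,"ty":-220,"tz":50,"ax":0,"ay":0,"az":0},{"tx":27.5,"ty":-265,"tz":65,"ax":0,"ay":0,"az":0},{"tx":27.5,"ty":-290.5,"tz":90,"ax":0,"ay":0,"az":0},{"tx":27.5,"ty":-290.5,"tz":120,"ax":0,"ay":0,"az":0},{"tx":27.5,"ty":-290.5,"tz":150,"ax":0,"ay":0,"az":0},{"tx":27.5,"ty":-290.5,"tz":175,"ax":0,"ay":0,"az":0},{"tx":27.5,"ty":-290.5,"tz":187,"ax":0,"ay":0,"az":0},{"tx":27.5,"ty":-290.5,"tz":187,"ax":0,"ay":0,"az":0},{"tx":27.5,"ty":-290.5,"tz":187,"ax":0,"ay":0,"az":0}]}}

```text
time: 30.78
position: [0.459, 0.302, 0.099]
ee_rot: [-3.137, -0.106, -0.003]
contact_force: [-0.3, -0.3, -0.0]
width: 0.898
```

Emit:
{"fn": "arm_command", "kwargs": {"series": [{"tx":0,"ty":0,"tz":0,"ax":0,"ay":0,"az":0},{"tx":0,"ty":0,"tz":0,"ax":0,"ay":0,"az":0},{"tx":0,"ty":0,"tz":0,"ax":0,"ay":0,"az":0},{"tx":0,"ty":0,"tz":0,"ax":0,"ay":0,"az":0},{"tx":0,"ty":0,"tz":0,"ax":0,"ay":0,"az":0},{"tx":0,"ty":0,"tz":0,"ax":0,"ay":0,"az":0}], "jaw": -1, "grip_force": 40}}

```text
time: 31.52
position: [0.4592, 0.3021, 0.0995]
ee_rot: [-3.136, -0.106, -0.004]
contact_force: [-1.5, -0.6, 5.2]
width: 0.224
```

```bash
python3 snap.py w22
python3 - <<'E'
from h import *
plan([.4523,.3716,.098],np.radians(94.4))
E
```

```text
t 31.52 pos [0.4592 0.3021 0.0995] yaw(y) -86.1 z [ 0.002  0.003 -1.   ] F [-1.5 -0.6  5.2] T [-0.26  0.27  0.04] w 0.224 q [0.49 0.11 1.78 0.   1.25 1.99]
  turn opt [ -0.2   0.3 179.5]
  turn opt [-0.2 -0.1 -0.5]
shift [ -2.3 -69.8   1.7] turn [-0.2 -0.1 -0.5] norm 70.0
```

View pics/w22.png

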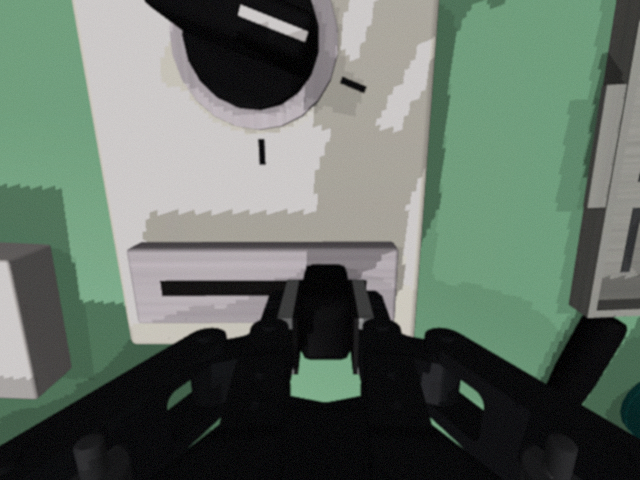

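Emit:
{"fn": "arm_command", "kwargs": {"series": [{"tx":0,"ty":-10,"tz":0,"ax":0,"ay":0,"az":0},{"tx":0,"ty":-25,"tz":0,"ax":0,"ay":0,"az":0},{"tx":0,"ty":-40,"tz":0,"ax":0,"ay":0,"az":0},{"tx":-0.5,"ty":-52,"tz":0,"ax":0,"ay":0,"az":0},{"tx":-0.5,"ty":-60,"tz":0,"ax":0,"ay":0,"az":0},{"tx":-0.5,"ty":-66,"tz":0,"ax":0,"ay":0,"az":0},{"tx":-0.5,"ty":-69,"tz":0,"ax":0,"ay":0,"az":0},{"tx":-0.5,"ty":-71,"tz":0,"ax":0,"ay":0,"az":0},{"tx":-0.5,"ty":-72,"tz":0,"ax":0,"ay":0,"az":0},{"tx":-0.5,"ty":-72,"tz":0,"ax":0,"ay":0,"az":0}]}}

```text
time: 32.83
position: [0.4542, 0.3723, 0.0996]
ee_rot: [-3.139, -0.105, -0.003]
contact_force: [4.6, -8.1, 0.4]
width: 0.228
```

```bash
python3 snap.py w23
```

```text
t 32.83 pos [0.4542 0.3723 0.0996] yaw(y) -86.2 z [ 0.002  0.001 -1.   ] F [ 4.6 -8.1  0.4] T [-1.29 -0.61  0.07] w 0.228 q [ 0.6   0.21  1.67 -0.    1.26  2.1 ]
```

View pics/w23.png

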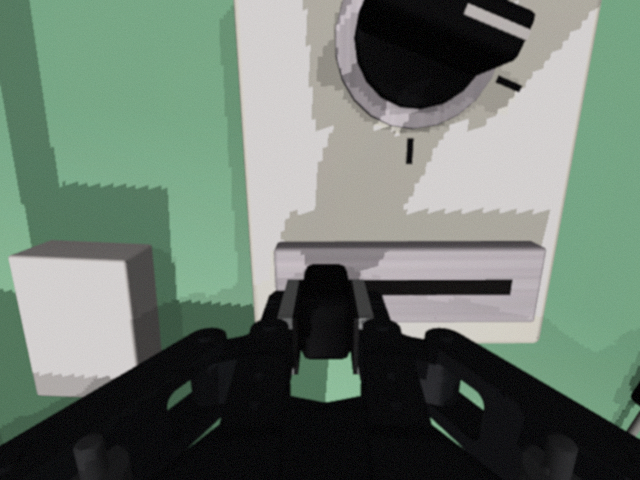

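Emit:
{"fn": "arm_command", "kwargs": {"series": [{"tx":0,"ty":-2,"tz":0,"ax":0,"ay":0,"az":0},{"tx":0,"ty":-4,"tz":0,"ax":0,"ay":0,"az":0},{"tx":0,"ty":-4,"tz":0,"ax":0,"ay":0,"az":0}]}}

```text
time: 33.25
position: [0.4542, 0.3726, 0.0995]
ee_rot: [3.135, 0.103, 0.001]
contact_force: [0.7, -17.3, 8.3]
width: 0.226
```

Emit:
{"fn": "arm_command", "kwargs": {"series": [{"tx":0,"ty":0,"tz":0,"ax":0,"ay":0,"az":0},{"tx":0,"ty":0,"tz":0,"ax":0,"ay":0,"az":0},{"tx":0,"ty":0,"tz":0,"ax":0,"ay":0,"az":0},{"tx":0,"ty":0,"tz":-40,"ax":0,"ay":0,"az":0},{"tx":0,"ty":0,"tz":-90,"ax":0,"ay":0,"az":0},{"tx":0,"ty":20,"tz":-150,"ax":0,"ay":0,"az":0},{"tx":0,"ty":80,"tz":-200,"ax":0,"ay":0,"az":0},{"tx":0,"ty":140,"tz":-230,"ax":0,"ay":0,"az":0},{"tx":0,"ty":200,"tz":-240,"ax":0,"ay":0,"az":0},{"tx":0,"ty":200,"tz":-240,"ax":0,"ay":0,"az":0},{"tx":0,"ty":200,"tz":-240,"ax":0,"ay":0,"az":0}], "jaw": 0.8}}

```text
time: 34.62
position: [0.4673, 0.1739, 0.341]
ee_rot: [3.135, 0.1, 0.003]
contact_force: [0.1, 1.0, -0.1]
width: 0.901
```

```bash
python3 snap.py w24; python3 det.py w24
```

```text
t 34.62 pos [0.4673 0.1739 0.341 ] yaw(y) -86.4 z [ 0.002 -0.005 -1.   ] F [ 0.1  1.  -0.1] T [-0.02  0.03  0.02] w 0.901 q [ 0.26 -0.17  1.6  -0.    1.7   1.76]
[572.5  86.1] z 0.0321 a 128 world [ 0.6119 -0.1077  0.0321]
[415.2  95.1] z 0.0322 a 131 world [0.5903 0.075  0.0322]
[489.5 136.4] z 0.0321 a 115 world [ 0.5497 -0.0215  0.0321]
[561.6 170.9] z 0.032 a 110 world [ 0.5144 -0.1193  0.032 ]
[413.8 183.6] z 0.0321 a 109 world [0.4872 0.0628 0.0321]
```

View pics/w24.png

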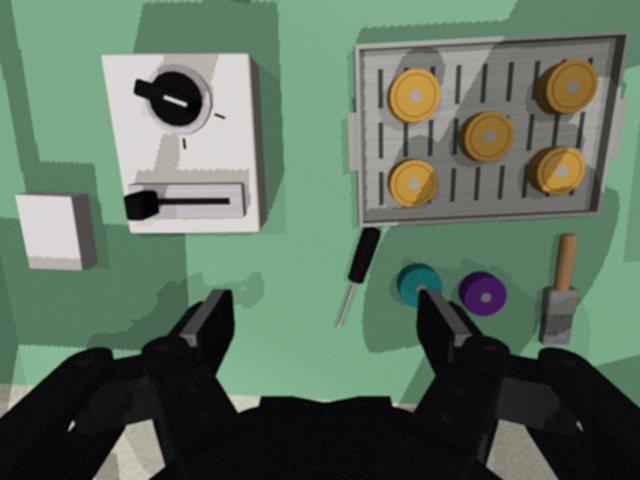

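Run:
```python
from h import *
import pickle
m,p,d=pickle.load(open("w24.pkl","rb"))
P=cloud(m,d,95,260,50,235).reshape(-1,3)
b=P[(P[:,2]>.110)&(P[:,2]<.119)]; print(cv2.minAreaRect((b[:,:2]*1000).astype(np.float32)))
b=P[(P[:,2]>.099)&(P[:,2]<.112)&(P[:,0]>.52)]; print(cv2.minAreaRect((b[:,:2]*1000).astype(np.float32)))
plan([.565,.340,.3],np.radians(-16))
plan([.565,.340,.0945],np.radians(-16))
```

```text
((503.5548095703125, 360.4796447753906), (24.115665435791016, 133.00482177734375), 77.8935775756836)
((564.8528442382812, 340.2406921386719), (54.94417190551758, 16.241323471069336), 74.78274536132812)
  turn opt [  0.2   0.1 -70.3]
  turn opt [  0.2  -0.3 109.7]
shift [ 108.5 -158.7   39.6] turn [  0.2   0.1 -70.3] norm 196.0
  turn opt [  0.2   0.1 -70.3]
  turn opt [  0.2  -0.3 109.7]
shift [ 108.4 -159.6  245.1] turn [  0.2   0.1 -70.3] norm 312.0
```

Emit:
{"fn": "arm_command", "kwargs": {"series": [{"tx":20,"ty":-35,"tz":5,"ax":0,"ay":0,"az":-10},{"tx":45,"ty":-70,"tz":10,"ax":0,"ay":0,"az":-20},{"tx":70,"ty":-105,"tz":20,"ax":0,"ay":0,"az":-30},{"tx":95,"ty":-140,"tz":30,"ax":0,"ay":0,"az":-40},{"tx":108.5,"ty":-159.5,"tz":50,"ax":0,"ay":0,"az":-50},{"tx":108.5,"ty":-159.5,"tz":75,"ax":0,"ay":0,"az":-60},{"tx":108.5,"ty":-159.5,"tz":100,"ax":0.2,"ay":0.1,"az":-70.8},{"tx":108.5,"ty":-159.5,"tz":140,"ax":0.2,"ay":0.1,"az":-70.8},{"tx":108.5,"ty":-159.5,"tz":180,"ax":0.2,"ay":0.1,"az":-70.8},{"tx":108.5,"ty":-159.5,"tz":215,"ax":0.2,"ay":0.1,"az":-70.8},{"tx":108.5,"ty":-159.5,"tz":238,"ax":0.2,"ay":0.1,"az":-70.8},{"tx":108.5,"ty":-159.5,"tz":245,"ax":0.2,"ay":0.1,"az":-70.8},{"tx":108.5,"ty":-159.5,"tz":245,"ax":0.2,"ay":0.1,"az":-70.8},{"tx":108.5,"ty":-159.5,"tz":245,"ax":0.2,"ay":0.1,"az":-70.8}]}}

```text
time: 36.42
position: [0.5657, 0.3408, 0.0961]
ee_rot: [2.499, 1.902, 0.002]
contact_force: [-0.0, -0.5, 0.7]
width: 0.901
```

Emit:
{"fn": "arm_command", "kwargs": {"series": [{"tx":0,"ty":0,"tz":0,"ax":0,"ay":0,"az":0},{"tx":0,"ty":0,"tz":0,"ax":0,"ay":0,"az":0},{"tx":0,"ty":0,"tz":0,"ax":0,"ay":0,"az":0},{"tx":0,"ty":0,"tz":0,"ax":0,"ay":0,"az":0},{"tx":0,"ty":0,"tz":0,"ax":0,"ay":0,"az":0},{"tx":0,"ty":0,"tz":0,"ax":0,"ay":0,"az":0}], "jaw": -1, "grip_force": 50}}

```text
time: 37.17
position: [0.566, 0.3408, 0.0965]
ee_rot: [2.499, 1.902, 0.003]
contact_force: [-0.2, -0.6, 4.3]
width: 0.172
```

```bash
python3 snap.py w25
```

```text
t 37.17 pos [0.566  0.3408 0.0965] yaw(y) -15.5 z [ 0.002  0.    -1.   ] F [-0.2 -0.6  4.3] T [-0.24  0.17 -0.01] w 0.172 q [ 0.46  0.39  1.45 -0.    1.3   0.73]
```

View pics/w25.png

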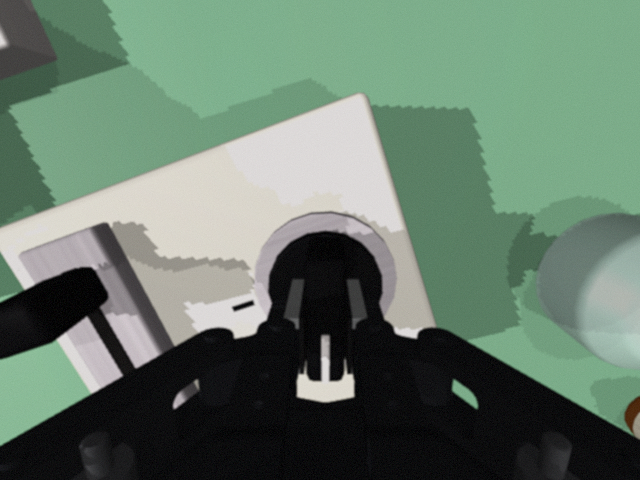

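Emit:
{"fn": "arm_command", "kwargs": {"series": [{"tx":0,"ty":0,"tz":0,"ax":0,"ay":0,"az":8},{"tx":0,"ty":0,"tz":0,"ax":0,"ay":0,"az":16},{"tx":0,"ty":0,"tz":0,"ax":0,"ay":0,"az":24},{"tx":0,"ty":0,"tz":0,"ax":0,"ay":0,"az":32},{"tx":0,"ty":0,"tz":0,"ax":0,"ay":0,"az":40},{"tx":0,"ty":0,"tz":0,"ax":0,"ay":0,"az":48},{"tx":0,"ty":0,"tz":0,"ax":0,"ay":0,"az":56},{"tx":0,"ty":0,"tz":0,"ax":0,"ay":0,"az":64},{"tx":0,"ty":0,"tz":0,"ax":0,"ay":0,"az":69},{"tx":0,"ty":0,"tz":0,"ax":0,"ay":0,"az":70},{"tx":0,"ty":0,"tz":0,"ax":0,"ay":0,"az":70}]}}

```text
time: 38.6
position: [0.5665, 0.34, 0.0965]
ee_rot: [3.138, 0.126, 0.005]
contact_force: [2.8, -4.4, 1.6]
width: 0.181
```

```bash
python3 snap.py w26
```

```text
t 38.6 pos [0.5665 0.34   0.0965] yaw(y) -85.4 z [ 0.003 -0.001 -1.   ] F [ 2.8 -4.4  1.6] T [-0.9  -0.44  0.01] w 0.181 q [ 0.46  0.39  1.45 -0.    1.3   1.96]
```

View pics/w26.png

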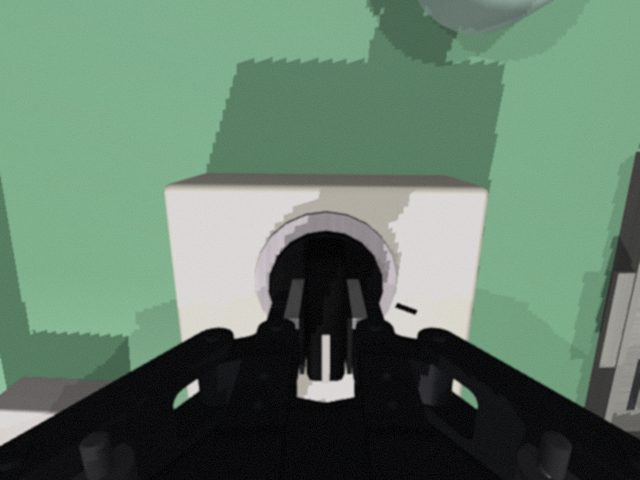

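Knob followed to run; release, rise and inspect everything.

Emit:
{"fn": "arm_command", "kwargs": {"series": [{"tx":0,"ty":0,"tz":0,"ax":0,"ay":0,"az":0},{"tx":0,"ty":0,"tz":0,"ax":0,"ay":0,"az":0},{"tx":0,"ty":0,"tz":0,"ax":0,"ay":0,"az":0},{"tx":0,"ty":0,"tz":-40,"ax":0,"ay":0,"az":0},{"tx":0,"ty":0,"tz":-90,"ax":0,"ay":0,"az":0},{"tx":-20,"ty":20,"tz":-150,"ax":0,"ay":0,"az":0},{"tx":-60,"ty":80,"tz":-200,"ax":0,"ay":0,"az":0},{"tx":-100,"ty":130,"tz":-230,"ax":0,"ay":0,"az":0},{"tx":-110,"ty":165,"tz":-240,"ax":0,"ay":0,"az":0},{"tx":-110,"ty":165,"tz":-240,"ax":0,"ay":0,"az":0},{"tx":-110,"ty":165,"tz":-240,"ax":0,"ay":0,"az":0},{"tx":-110,"ty":165,"tz":-240,"ax":0,"ay":0,"az":0}], "jaw": 0.8}}

```text
time: 40.15
position: [0.4694, 0.1678, 0.3351]
ee_rot: [3.138, 0.128, 0.002]
contact_force: [0.0, -0.1, 0.1]
width: 0.901
```

```bash
python3 snap.py w27; python3 det.py w27; python3 snap.py t27 top
python3 - <<'E'
from h import *
import pickle
m,p,d=pickle.load(open("w27.pkl","rb"))
P=cloud(m,d,95,275,45,240).reshape(-1,3)
b=P[(P[:,2]>.110)&(P[:,2]<.119)&(P[:,0]<.5)]; print(cv2.minAreaRect((b[:,:2]*1000).astype(np.float32)))
b=P[(P[:,2]>.099)&(P[:,2]<.112)&(P[:,0]>.52)]; print(cv2.minAreaRect((b[:,:2]*1000).astype(np.float32)))
E
```

```text
t 40.15 pos [0.4694 0.1678 0.3351] yaw(y) -85.3 z [ 0.001 -0.001 -1.   ] F [ 0.  -0.1  0.1] T [-0.01 -0.07  0.05] w 0.901 q [ 0.24 -0.17  1.61 -0.    1.69  1.73]
[573.5  91.4] z 0.0322 a 128 world [ 0.612  -0.1082  0.0322]
[414.   97.5] z 0.0321 a 139 world [0.5905 0.0746 0.0321]
[488.6 140.6] z 0.0322 a 120 world [ 0.5499 -0.0219  0.0322]
[560.8 176.8] z 0.032 a 112 world [ 0.5146 -0.1197  0.032 ]
[411.2 186.8] z 0.0319 a 109 world [0.4874 0.0624 0.0319]
t 40.2 pos [0.4694 0.1678 0.3349] yaw(y) -85.3 z [ 0.001 -0.001 -1.   ] F [ 0.7  1.  -0. ] T [-0.05  0.04 -0.03] w 0.898 q [ 0.24 -0.17  1.61 -0.    1.69  1.73]
((453.12860107421875, 371.4441833496094), (26.92446517944336, 19.719999313354492), 4.5647077560424805)
((564.86572265625, 339.9083251953125), (54.00390625, 17.104583740234375), 4.508626461029053)
```

View pics/w27.png

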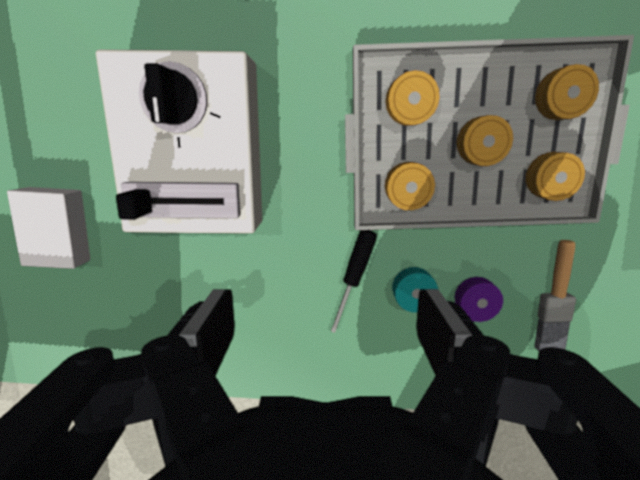

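View pics/t27.png

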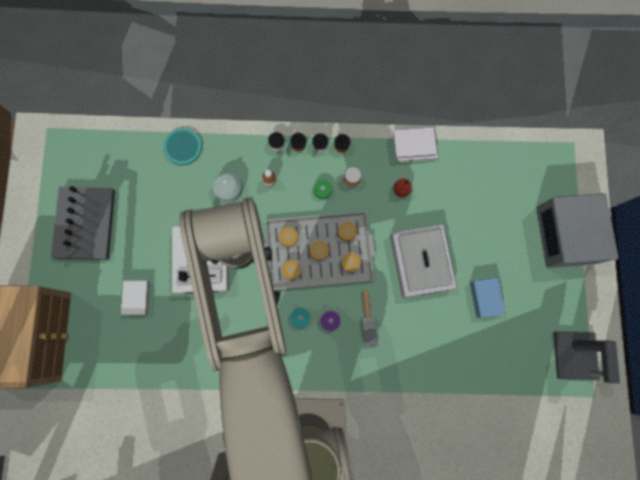

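```bash
python3 -c "
from h import *
print(job.hand_in()); st()"
```

```text
the job is handed in; nothing more can be done
None
the job is handed in; nothing more can be done
```

The job is done and handed in, in the order asked, at about 40 s of the 210 s allowed.

- **Timer off:** I turned the knob counter-clockwise by 70°. The pointer then lined up with the off mark.
- **Barrels:** There were five, one of them lying on three others. I picked each up and set it down in the tray as four corners and a centre. The last picture shows all five flat on the floor (tops at about 32 mm). The closest two are about 100 mm apart between centres, which leaves about 40 mm clear.
- **Air slide:** I moved it until it hit the end stop, with the force rising to about 17 N. The last picture shows it about 40 mm past the dryer's centre line, at the open end of its track.
- **Timer run:** I turned the knob back clockwise by 70°. The bar now sits at 4.5°, against 4.4° at the start.

No barrel was seen knocked while the arm was away, and the grip never visibly slackened. One barrel moved 3–4 mm while I was moving its neighbour, before I placed it. The bystanders and look-alikes appear unmoved; I compared those by eye only. No check failed at the end. One mid-run measurement of the slide came out wrong because the knob was included in it; I measured it again correctly before handing in.

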